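# Brace a spare battery with the telescopic hold-down bar

## Robot

A 6-joint arm with a two-finger parallel gripper is mounted at the origin on the work surface. World frame = base frame: x ahead of the robot, y to its left, z up, the work surface at z = 0. Lengths are in mm, angles in rad, forces in N, time in s.
With the tool pointing down it reaches from about 400 to 925 mm from the base axis. Payload 12.5 kg.
Tool frame: the origin (TCP) lies between the finger pads; the fingertips stand 11 mm ahead of it and the grasp point (between the pads) lies 8 mm behind it; y points along the fingers, x is the direction in which the jaws open and shut, and the axes are right-handed (so a half turn about y gives the same grasp; the last joint's range is limited). The gripper opens to 95 mm and grips with 3 to 60 N. Pads are 20 mm wide; open, the fingers measure 119 mm over their backs; the gripper's body (75 mm by 180 mm) begins 59 mm behind the grasp point.
Start: joints at [-0.106, 0.491, 1.559, -0, 1.092, -0.106], TCP at [625.019, 0.021, 194.261] pointing down, gripper open.
Joint ranges: [-3.1, 3.1], [-0.84, 2.19], [0.05, 2.79], [-1.13, 4.28], [0.06, 2.93], [-2.69, 2.69]. Speed limits (rad/s): [2.22, 2.22, 2.79, 3.14, 3.14, 3.14].

## Interface

Orientations are given as [roll, pitch, yaw] about the fixed x, y, z axes, in that order (R = Rz(yaw) Ry(pitch) Rx(roll)).
In Python, from cell import env gives the robot as it stands.
- The arm moves only by the tool jog_arm, never from a script. Its argument "series" is a list of rows, each an object of numbers: "dx", "dy", "dz": the shift along the world's x, y, z in m; "rx", "ry", "rz": the turn, a rotation vector about the world's x, y, z in degrees; "gripper": the opening, from 0 (shut) to 1 (fully open). A call has 1 to 12 rows; each row shifts and turns the commanded pose from where the row before left it; what a row does not reach is not made up. A row lasts 1/10 s, in which the tool goes at most 50 mm and 8.59 degrees, less where a joint would pass 70% of its speed; a pose out of reach is approached as far as the arm can. A call is refused whole if a number of a shift passes 0.05 or a number of a turn 8.59, either way. A call with a gripper value outside its range is refused whole. The fingers move at their own pace and stop on an object; the grip force is fixed at half the most. Time passes only in rows, so rows that do not move let the fingers close. It gives the time, the measured TCP pose, the force and the opening at its end, in the units of the state.
- env.state(): the state, without advancing time (a new reading comes with each control period).
- env.read_camera(name): name is "scene" or "side" or "wrist"; returns the picture (480x640x3 uint8, red, green, blue); there is no depth.
- env.camera_info(name): a dict with "camera_matrix" (3x3 intrinsics, pixels), "R" (3x3) and "t" (3): a world point X has camera coordinates R X + t; the wrist camera has in their place "mount" (4x4, takes a point from camera to tool coordinates, whose origin is the TCP and whose axes are the tool frame's). Camera axes: x right, y down, z forward; pixel columns grow to the right and rows downward; lengths in mm; the calibration is good to about 2 mm. A picture is of the moment at which its call begins: read the wrist's pose just before it. camera_info takes no time and is no camera call.
- env.job_done(): hands the job in, once; it reports no verdict.
The state is a dict: "t": time; "joints": joint angles; "qvel": joint speeds; "tau": joint torques, N m; "eef_pos": TCP position; "tcp_rot": TCP orientation; "ft_force": force on the tool from outside, world axes, zero at the start; "moment": the same for the moment, N m; "opening": opening from 0.0 (shut) to 1.0 (fully open).
Only numpy, scipy, OpenCV 4.12 (cv2) and the standard library are available. Lean on these libraries where they do the work, as an engineer would, in place of code of your own. Each camera call takes 0.05 s, during which the arm holds its last target.

## Task

Stand the small black-and-blue battery in the empty bay of the hold-down, upright and lengthwise between the bar's rubber foot and the end stop, setting it down rather than dropping it, and let go of it. Then press in the black snap button of the orange telescopic bar and slide the sleeve out slowly until you feel the button pop out in the next hole, and stop there, so that the foot holds the battery home against the end stop. Go gently: never haul on the sleeve while the button locks it. Leave everything else on the shelf where it is.

Things in the scene. Friction and masses are not known exactly. Their poses are not given: they have to be found in the camera images.
- battery_center (a point): the battery to load: black box with blue wrap and grey top, 43 mm wide (its x), 97 mm long (its y), 52 mm high, about 0.5 kg, standing on the shelf (surface at z 0.006 m), two small brass terminals up (6 mm more). The point is its centre, 26 mm above its underside; z up. Either end may face the stop.
- hold_down: battery hold-down: white steel strip 70 x 370 x 4 mm bolted to the shelf; origin on the shelf. y runs along the bar: anchor bracket (58 mm high) at y -0.158 with the fixed inner tube, orange sleeve (y -0.122 to 0.010 at the start), black rubber foot, empty bay, end stop at y 0.162. x points square to the bar, to the side with holes and button; z up. Bay floor 4 mm, bar axis 38 mm above the origin.
- bay (a point): where the battery's centre goes when set into the bay: mid-way between foot and stop (122 mm apart at the start, so the 97 mm battery has 25 mm to spare), on the middle line, 26 mm above the bay floor. Axes as the hold-down's; the battery's length lies along y.
- end_stop (a point): middle of the end stop's face, 30 mm above the shelf: an upright steel plate 66 mm wide, top 56 mm above the shelf, that the battery ends against. Two cheeks, 22 mm long, tops 34 mm above the shelf, stand 54 mm apart in front of it, leaving the 43 mm battery about 5 mm on each side.
- press_point (a point): point on the bar's axis inside the sleeve, level with the hole the button sits in at the start; rides with the sleeve. The sleeve is a square orange tube, 25 x 25 mm, along y, its axis 38 mm above the shelf; axes as the hold-down's. The button is in the sleeve's +x side, 12.5 mm from this point. A finger pad squeezed over it, the other on the sleeve's -x side, presses it and holds the sleeve at once.
- foot_face (a point): middle of the face of the sprung black rubber foot (40 x 40 mm) on the sleeve's end; it pushes the battery's end along; it gives way at 5 N, then 0.2 N more per mm, up to 19 mm
- hold_bar (a joint): how far the sleeve is slid out along +y from its starting hole (m); 0 at the start, about 1 mm of play either way, friction 2 to 4 N. The next hole (10 mm) is in a plate riveted on by hand, 27 to 41 mm from the first, different on every bar, so it has to be felt: the pull climbs to 7 to 13 N as the foot presses, and the sleeve stops dead when the button pops out.
- snap_button (a joint): how far the black snap button (9 mm across, cone nose, fixed along the bar in the inner tube) is pressed in (m): 0 = popped out, 5 mm proud, sleeve locked; 0.005 = flush with the sleeve; 0.007 = under the wall between holes. Spring 2 N out, 4 N flush. Pressed 4 mm or more, a pull of 5 to 8 N rides the hole's edge over the cone, and the wall then keeps the button down by itself.
- vent_cap: bystander: white plastic vent cap, round, 38 mm across and 24 mm high; origin at the middle of its underside
- busbar: bystander: flat copper busbar offcut 28 x 80 x 6 mm with two holes; origin at the middle of its underside
- fuse: bystander: squat brown glass fuse with steel end caps, standing, 25 mm across and 38 mm high; origin at the middle of its underside
- socket: bystander: steel wrench socket, standing, 26 mm across and 34 mm high; origin at the middle of its underside
- terminal_guard: bystander: yellow plastic terminal guard, an upturned channel 34 x 58 x 20 mm; origin at the middle of its underside
- spanner: bystander: steel spanner about 150 mm long, lying flat; origin at the middle of its underside
Mind the look-alikes: they are no part of the job. What is meant by the part that bears battery_center is not red, and is the smaller of those in its own colour.

How it is judged (in metres and radians):
On the way, in this order (a step that is already met when the one before it is completed fails the run):
1. the battery stands upright in the bay between foot and stop, lengthwise, and is let go (x of battery_center in the frame of hold_down between -0.008 and 0.008 m and z of battery_center in the frame of hold_down between 0.026 and 0.034 m and angle between battery_center's own z axis and vertical below 0.1 rad and angle between the y axis of battery_center and the y axis of hold_down, either way round below 0.15 rad and y of battery_center in the frame of hold_down between 0.085 and 0.1155 m and contact force between the fingers and battery below 0.1 N), for 0.2 s.
2. the snap button is pressed in and the sleeve is slid off its first hole (value of joint snap_button above 0.0045 m and value of joint hold_bar above 0.005 m), for 0.05 s.
At the end, for the whole second after the job is handed in: Button fully out (within 1.5 mm) in the next hole, sleeve 24.5 to 43 mm out; battery at rest, upright (6 deg) and lengthwise (9 deg) in the bay, within 8 mm of its middle line, its end within 2 mm of the stop, foot pressing on it with over 1 N (x of battery_center in the frame of hold_down between -0.008 and 0.008 m and z of battery_center in the frame of hold_down between 0.026 and 0.034 m and angle between battery_center's own z axis and vertical below 0.1 rad and angle between the y axis of battery_center and the y axis of hold_down, either way round below 0.15 rad and y of battery_center in the frame of hold_down between 0.1115 and 0.1155 m and value of joint hold_bar between 0.0245 and 0.043 m and value of joint snap_button below 0.0015 m and contact force between foot and battery above 1 N and linear speed of battery below 0.01 m/s); the robot touches nothing.
It fails at once if the sleeve is hauled against the snap button with more than 18 N (contact force between hold_bar and snap_button above 18 N).
It fails at once if the battery is dropped or flung (moving faster than 0.35 m/s out of the grip) (contact force between the fingers and battery below 0.1 N and linear speed of battery above 0.35 m/s).
It fails at once if the battery is knocked over (tilted by more than 40 degrees) (angle between battery_center's own z axis and vertical above 0.7 rad).
It fails at once if a bystander is moved by more than 20 mm (distance of any of vent_cap, busbar, fuse, socket, terminal_guard, spanner from where it was at the start of the episode above 0.02 m).
It also fails if it takes over 54 s, if anything falls off the work surface, if the arm or the gripper's body presses on something with over 40 N, if the wrist force passes 120 N, or if a joint passes its speed limit or range.

## Working session

There is one attempt and no reset: what is moved stays moved. The work goes in short steps, Python scripts to look and compute and a tool call to move; the robot and the scene stay as the last step left them, time stands still between calls to the robot, and variables do not carry over. Pictures are saved under pics/ and viewed, and the job is handed in when it is done.

Besides the shell and the picture viewer there is one more tool, called after "Call:" by a JSON object that holds its "method" and its "body". jog_arm: Moves the arm, as the interface text tells. Its arguments: {"type":"object","properties":{"series":{"type":"array"}},"required":["series"]}

```bash
ls; mkdir -p pics; cat > h.py <<'E'
import numpy as np, cv2
from cell import env
def snap(n,f):
    s=env.state(); im=env.read_camera(n); cv2.imwrite('pics/'+f,im[:,:,::-1]); return s,im
E
python3 - <<'E'
from h import *
for n in ['scene','side','wrist']:
    s,im=snap(n,n+'0.png'); i=env.camera_info(n); print(n,{k:np.round(np.array(v),4).tolist() for k,v in i.items()})
print(s)
E
```

```text
pics
scene {'camera_matrix': [[624.5944, 0.0, 319.2139], [0.0, 624.5944, 233.9446], [0.0, 0.0, 1.0]], 'R': [[-0.3596, 0.933, -0.0112], [0.7673, 0.2888, -0.5726], [-0.531, -0.2145, -0.8198]], 't': [267.6859, -316.3411, 1868.2359]}
side {'camera_matrix': [[452.2342, 0.0, 322.7964], [0.0, 452.2342, 240.8123], [0.0, 0.0, 1.0]], 'R': [[0.8172, -0.576, -0.0177], [-0.3827, -0.5195, -0.7639], [0.4308, 0.6311, -0.6451]], 't': [-476.3417, 165.0162, 1058.8354]}
wrist {'camera_matrix': [[339.6637, 0.0, 313.2105], [0.0, 339.6637, 243.5968], [0.0, 0.0, 1.0]], 'mount': [[1.0, 0.0015, 0.0004, 0.0812], [-0.0, -0.2501, 0.9682, -190.7311], [0.0016, -0.9682, -0.2501, 69.8577], [0.0, 0.0, 0.0, 1.0]]}
{'t': 0.1, 'joints': array([-1.05566333e-01,  4.91478027e-01,  1.55936811e+00,  6.40393501e-06,
        1.09170726e+00, -1.05607315e-01]), 'qvel': array([ 0.00176415, -0.00068534, -0.00117841, -0.00073245, -0.00095161,
        0.00014118]), 'tau': array([ 2.47082615e-03, -6.13621187e+01, -2.58604574e+01,  6.93451893e-02,
        4.70101309e-02, -2.07912552e-05]), 'eef_pos': array([6.24773701e+02, 6.94137604e-02, 1.93740423e+02]), 'tcp_rot': array([-1.57068941e+00,  9.54792592e-04,  3.80783626e-05]), 'ft_force': array([-0.97793811, -0.2184353 ,  0.67170059]), 'moment': array([ 0.0234502 ,  0.01575279, -0.00741626]), 'opening': 0.9980324739537277}
```

View pics/scene0.png

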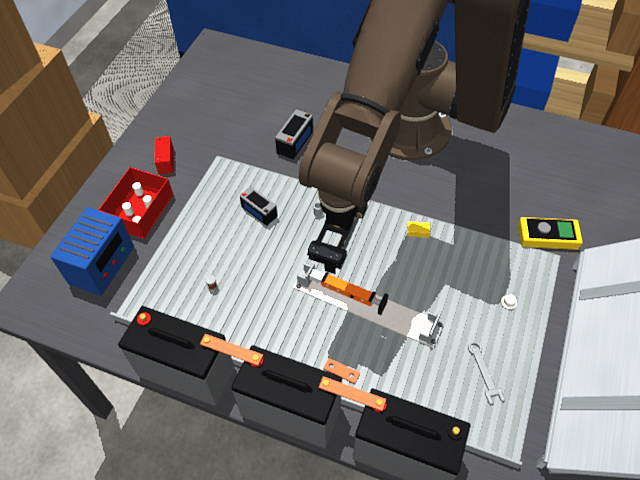

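View pics/side0.png

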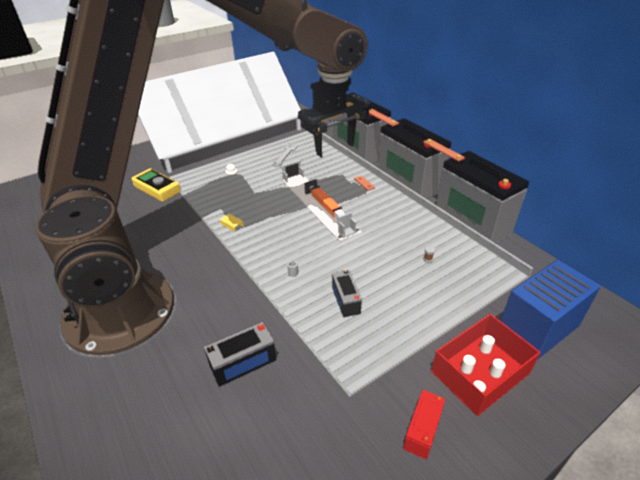

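View pics/wrist0.png

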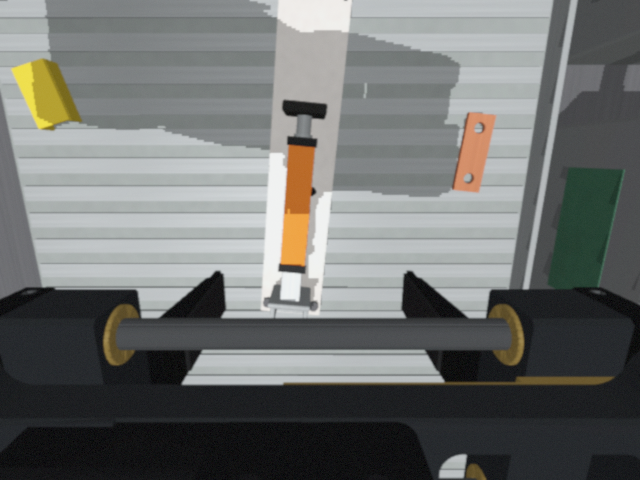

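```bash
cat >> h.py <<'E'
from scipy.spatial.transform import Rotation as Ro
def cam(n,s=None):
    i=env.camera_info(n); K=np.array(i['camera_matrix'])
    if 'R' in i: return K,np.array(i['R']),np.array(i['t'])
    M=np.array(i['mount']); Rt=Ro.from_euler('xyz',s['tcp_rot']).as_matrix()
    Rc=Rt@M[:3,:3]; c=Rt@M[:3,3]+s['eef_pos']
    return K,Rc.T,-Rc.T@c
def ray(n,uv,z,s=None):
    K,R,t=cam(n,s); uv=np.atleast_2d(uv).astype(float)
    d=(np.linalg.inv(K)@np.c_[uv,np.ones(len(uv))].T).T@R; c=-R.T@t
    return c+d*((z-c[2])/d[:,2])[:,None]
def proj(n,X,s=None):
    K,R,t=cam(n,s); p=(np.atleast_2d(X)@R.T+t)@K.T; return p[:,:2]/p[:,2:]
def crop(src,dst,x0,y0,x1,y1,k):
    im=cv2.imread('pics/'+src)[y0:y1,x0:x1]; cv2.imwrite('pics/'+dst,cv2.resize(im,None,fx=k,fy=k,interpolation=cv2.INTER_CUBIC))
E
python3 - <<'E'
from h import *
crop('scene0.png','a1.png',220,90,320,240,4)
crop('side0.png','a2.png',190,250,370,390,4)
crop('wrist0.png','a3.png',240,80,360,320,2.5)
E
```

```text
(no output)
```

View pics/a1.png

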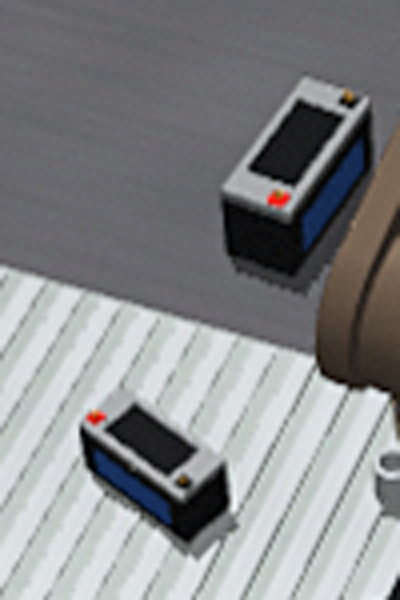

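View pics/a2.png

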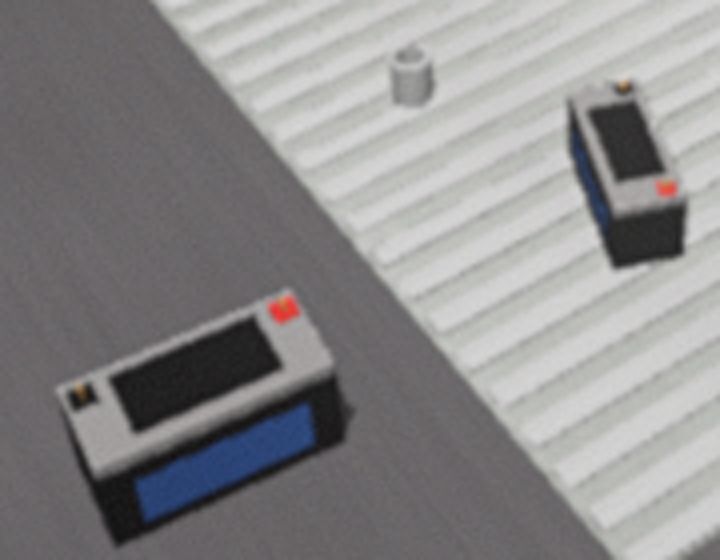

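View pics/a3.png

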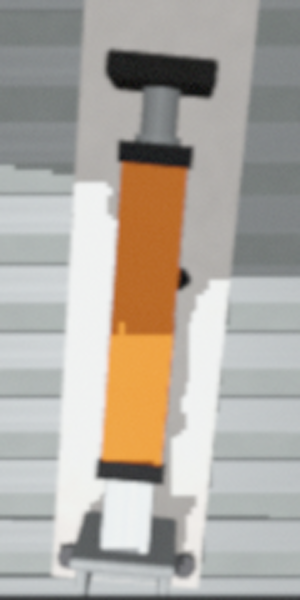

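```bash
python3 - <<'E'
from h import *
np.set_printoptions(suppress=True,precision=1)
A=ray('side',np.array([(568,97),(613,213),(686,197),(637,83)])/4+[190,250],58)
B=ray('scene',np.array([(188,494),(80,425),(124,388),(230,465)])/4+[220,90],58)
for P in (A,B):
    print(P,P.mean(0),[np.linalg.norm(P[i]-P[(i+1)%4]) for i in range(4)])
    print([np.degrees(np.arctan2(*(P[i]-P[j])[[1,0]])) for i,j in((1,0),(2,3))])
s=env.state()
# wrist: sleeve top edges z=50.5 ; crop offset 240,80 k2.5
W=np.array([(120,163),(187,165),(103,463),(163,465)])/2.5+[240,80]
P=ray('wrist',W,50.5,s); print(P); l=(P[0]+P[1])/2-(P[2]+P[3])/2; print(np.linalg.norm(l),np.degrees(np.arctan2(l[1],l[0])),np.linalg.norm(P[0]-P[1]))
print('foot top',ray('wrist',np.array([(108,52),(217,62),(108,85),(214,96)])/2.5+[240,80],58,s))
print('button',ray('wrist',np.array([(188,279)])/2.5+[240,80],38,s))
print('strip',ray('wrist',np.array([(80,0),(258,0),(55,575),(200,580)])/2.5+[240,80],4+0,s))
E
```

```text
[[ 439.8 -242.2   58. ]
 [ 406.4 -329.7   58. ]
 [ 446.  -344.    58. ]
 [ 479.5 -256.7   58. ]] [ 442.9 -293.2   58. ] [np.float64(93.66756236527333), np.float64(42.06996008628536), np.float64(93.53347682725395), np.float64(42.2904096273785)]
[np.float64(-110.85280034519256), np.float64(-110.98911076959085)]
[[ 479.3 -246.5   58. ]
 [ 452.2 -336.6   58. ]
 [ 413.3 -322.4   58. ]
 [ 448.  -230.4   58. ]] [ 448.2 -284.    58. ] [np.float64(93.98583557829325), np.float64(41.42514932924253), np.float64(98.34942107741414), np.float64(35.25245165854547)]
[np.float64(-106.72367254698347), np.float64(-110.63193044296645)]
[[601.   79.6  50.5]
 [626.3  79.   50.5]
 [591.9 -39.5  50.5]
 [616.7 -40.3  50.5]]
119.52791100219743 85.52857100233044 25.338375762972404
foot top [[597.8 117.6  58. ]
 [636.9 114.3  58. ]
 [597.6 106.5  58. ]
 [636.  102.8  58. ]]
button [[626.9  34.9  38. ]]
strip [[ 582.2  145.5    4. ]
 [ 655.5  145.6    4. ]
 [ 562.6 -112.1    4. ]
 [ 633.3 -114.6    4. ]]
```

Call:
{"method": "jog_arm", "body": {"series": [{"dx":-0.022,"dy":-0.04,"dz":0,"rz":-3},{"dx":-0.022,"dy":-0.04,"dz":0,"rz":-3},{"dx":-0.022,"dy":-0.04,"dz":0,"rz":-3},{"dx":-0.022,"dy":-0.04,"dz":-0.005,"rz":-3},{"dx":-0.022,"dy":-0.04,"dz":-0.005,"rz":-3},{"dx":-0.022,"dy":-0.04,"dz":-0.01,"rz":-3},{"dx":-0.022,"dy":-0.04,"dz":-0.01,"rz":-3},{"dx":-0.022,"dy":-0.04,"dz":-0.005},{"dx":-0.022,"dy":-0.035,"dz":-0.005},{"dx":0},{"dx":0}]}}

```text
$.series[0]: bad value
```

```bash
python3 - <<'E'
from h import *
s,im=snap('wrist','w1.png'); print(s['eef_pos'],s['tcp_rot'],s['t']); crop('w1.png','w1c.png',200,30,430,280,3)
np.save('w1.npy',np.r_[s['eef_pos'],s['tcp_rot']])
E
```

```text
[6.24815281e+02 4.94287323e-02 1.93795652e+02] [-1.57070532e+00  8.01574563e-04  1.20446729e-05] 0.15
```

View pics/w1.png

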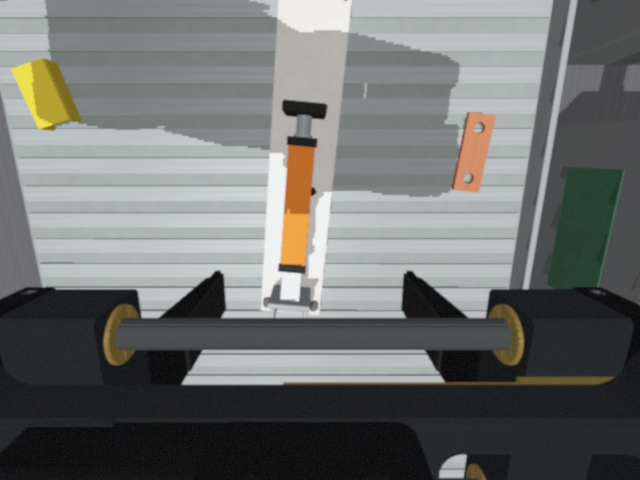

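The move was refused, so the arm hasn't moved and the picture is the same as before. The rows probably need all seven keys, so I'll send them complete.

Call:
{"method": "jog_arm", "body": {"series": [{"dx":-0.022,"dy":-0.04,"dz":0,"rx":0,"ry":0,"rz":-3,"gripper":1},{"dx":-0.022,"dy":-0.04,"dz":0,"rx":0,"ry":0,"rz":-3,"gripper":1},{"dx":-0.022,"dy":-0.04,"dz":0,"rx":0,"ry":0,"rz":-3,"gripper":1},{"dx":-0.022,"dy":-0.04,"dz":-0.005,"rx":0,"ry":0,"rz":-3,"gripper":1},{"dx":-0.022,"dy":-0.04,"dz":-0.005,"rx":0,"ry":0,"rz":-3,"gripper":1},{"dx":-0.022,"dy":-0.04,"dz":-0.01,"rx":0,"ry":0,"rz":-3,"gripper":1},{"dx":-0.022,"dy":-0.04,"dz":-0.01,"rx":0,"ry":0,"rz":-3,"gripper":1},{"dx":-0.022,"dy":-0.04,"dz":-0.005,"rx":0,"ry":0,"rz":0,"gripper":1},{"dx":-0.022,"dy":-0.035,"dz":-0.005,"rx":0,"ry":0,"rz":0,"gripper":1},{"dx":0,"dy":0,"dz":0,"rx":0,"ry":0,"rz":0,"gripper":1},{"dx":0,"dy":0,"dz":0,"rx":0,"ry":0,"rz":0,"gripper":1}]}}

```text
t: 1.3
eef_pos: [426.5, -355.4, 154.0]
tcp_rot: [-1.57, 0.0, -0.369]
ft_force: [0.2, 0.3, -0.2]
opening: 1.0
```

```bash
python3 - <<'E'
from h import *
s,im=snap('wrist','w2.png'); print(s['eef_pos'],s['tcp_rot'],s['t']); crop('w2.png','w2c.png',200,30,430,230,3)
np.save('w2.npy',np.r_[s['eef_pos'],s['tcp_rot']])
E
```

```text
[ 426.50659083 -355.40847911  154.0306368 ] [-1.57039279e+00  3.88102696e-04 -3.68587849e-01] 1.3
```

View pics/w2.png

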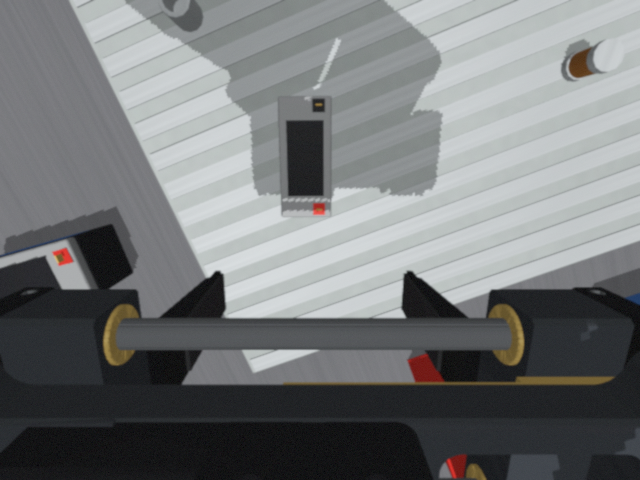

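View pics/w2c.png

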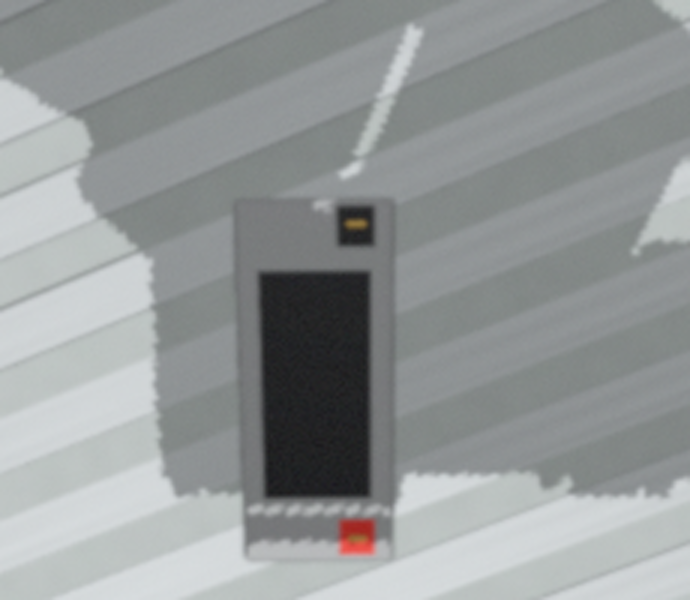

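```bash
python3 - <<'E'
from h import *
np.set_printoptions(suppress=True,precision=1)
v=np.load('w2.npy'); s=dict(eef_pos=v[:3],tcp_rot=v[3:])
P=ray('wrist',np.array([(235,198),(394,198),(392,560),(244,560)])/3+[200,30],58,s)
print(P,P.mean(0),[np.linalg.norm(P[i]-P[(i+1)%4]) for i in range(4)])
l=P[0]+P[1]-P[2]-P[3]; print(np.degrees(np.arctan2(l[1],l[0])))
c=P.mean(0); print(np.degrees(v[5]), c-v[:3])
s=dict(eef_pos=np.array([624.8,0.05,193.8]),tcp_rot=np.array([-1.5707,.0008,0]))
W=np.array([(120,163),(187,165),(103,463),(163,465)])/2.5+[240,80]
P=ray('wrist',W,56.5,s); print(P); l=(P[0]+P[1])/2-(P[2]+P[3])/2; print(np.linalg.norm(l),np.degrees(np.arctan2(l[1],l[0])),np.linalg.norm(P[0]-P[1]))
print('foot top',ray('wrist',np.array([(108,52),(217,62),(108,85),(214,96)])/2.5+[240,80],64,s))
print('button',ray('wrist',np.array([(188,279)])/2.5+[240,80],44,s))
E
```

```text
[[ 442.6 -238.    58. ]
 [ 481.4 -252.9   58. ]
 [ 447.7 -342.5   58. ]
 [ 408.3 -327.4   58. ]] [ 445.  -290.2   58. ] [np.float64(41.55816906866541), np.float64(95.75043298851273), np.float64(42.15656019051091), np.float64(95.75905607240897)]
69.21457088110456
-21.118528133305936 [ 18.5  65.2 -96. ]
[[601.4  79.5  56.5]
 [626.3  78.8  56.5]
 [592.5 -37.5  56.5]
 [616.9 -38.3  56.5]]
117.3880111014108 85.52764567835004 24.884330027159095
foot top [[598.4 116.8  64. ]
 [636.8 113.6  64. ]
 [598.2 105.9  64. ]
 [635.8 102.3  64. ]]
button [[626.9  35.5  44. ]]
```

The wrist picture shows the small battery at pixels (278–331, 96–217). Its centre comes out at (445, -290) with yaw -20.8°, and the sizes (42 × 96 mm) and the side view agree with that. I'll go over it, lower and grip.

Call:
{"method": "jog_arm", "body": {"series": [{"dx":0.0095,"dy":0.0325,"dz":0,"rx":0,"ry":0,"rz":0,"gripper":1},{"dx":0.009,"dy":0.0325,"dz":0,"rx":0,"ry":0,"rz":0,"gripper":1},{"dx":0,"dy":0,"dz":-0.03,"rx":0,"ry":0,"rz":0,"gripper":1},{"dx":0,"dy":0,"dz":-0.03,"rx":0,"ry":0,"rz":0,"gripper":1},{"dx":0,"dy":0,"dz":-0.03,"rx":0,"ry":0,"rz":0,"gripper":1},{"dx":0,"dy":0,"dz":-0.02,"rx":0,"ry":0,"rz":0,"gripper":1},{"dx":0,"dy":0,"dz":-0.02,"rx":0,"ry":0,"rz":0,"gripper":1},{"dx":0,"dy":0,"dz":0,"rx":0,"ry":0,"rz":0,"gripper":1},{"dx":0,"dy":0,"dz":0,"rx":0,"ry":0,"rz":0,"gripper":1}]}}

```text
t: 2.25
eef_pos: [446.1, -289.2, 24.7]
tcp_rot: [-1.571, 0.0, -0.365]
ft_force: [-0.4, 0.3, 0.9]
opening: 0.998
```

Call:
{"method": "jog_arm", "body": {"series": [{"dx":0,"dy":0,"dz":0,"rx":0,"ry":0,"rz":0,"gripper":0.6},{"dx":0,"dy":0,"dz":0,"rx":0,"ry":0,"rz":0,"gripper":0.5},{"dx":0,"dy":0,"dz":0,"rx":0,"ry":0,"rz":0,"gripper":0.35},{"dx":0,"dy":0,"dz":0,"rx":0,"ry":0,"rz":0,"gripper":0},{"dx":0,"dy":0,"dz":0,"rx":0,"ry":0,"rz":0,"gripper":0},{"dx":0,"dy":0,"dz":0,"rx":0,"ry":0,"rz":0,"gripper":0},{"dx":0,"dy":0,"dz":0,"rx":0,"ry":0,"rz":0,"gripper":0},{"dx":0,"dy":0,"dz":0,"rx":0,"ry":0,"rz":0,"gripper":0}]}}

```text
t: 3.05
eef_pos: [445.3, -289.9, 24.2]
tcp_rot: [-1.571, 0.0, -0.367]
ft_force: [-1.4, 0.5, 0.9]
opening: 0.446
```

```bash
python3 - <<'E'
from h import *
s,im=snap('side','s3.png'); print(s); crop('s3.png','s3c.png',260,200,420,330,4)
E
```

```text
{'t': 3.05, 'joints': array([-7.01384094e-01,  6.01204138e-01,  1.94329035e+00, -5.06385011e-05,
        5.97603159e-01, -3.34802143e-01]), 'qvel': array([ 5.90436038e-04, -6.34605718e-04, -2.32158425e-05, -1.88611031e-05,
       -1.99321838e-04,  1.58981245e-03]), 'tau': array([ 2.15972071e-01, -5.65609717e+01, -1.51491863e+01,  1.44669358e-01,
       -3.00170034e-01,  1.20698768e-02]), 'eef_pos': array([ 445.27862398, -289.85647584,   24.22395935]), 'tcp_rot': array([-1.57065729e+00,  4.86309633e-04, -3.66540048e-01]), 'ft_force': array([-1.38245285,  0.47817611,  0.90273419]), 'moment': array([0.10487712, 0.37297001, 0.03952649]), 'opening': 0.4463930276270682}
```

View pics/s3c.png

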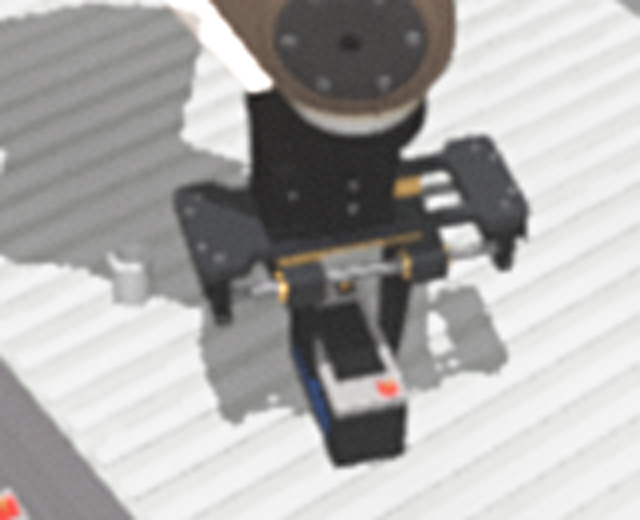

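Call:
{"method": "jog_arm", "body": {"series": [{"dx":0,"dy":0,"dz":0.01,"rx":0,"ry":0,"rz":0,"gripper":0},{"dx":0,"dy":0,"dz":0.02,"rx":0,"ry":0,"rz":0,"gripper":0},{"dx":0,"dy":0,"dz":0.03,"rx":0,"ry":0,"rz":0,"gripper":0},{"dx":0,"dy":0.02,"dz":0.03,"rx":0,"ry":0,"rz":0,"gripper":0},{"dx":0.01,"dy":0.03,"dz":0.016,"rx":0,"ry":0,"rz":2,"gripper":0},{"dx":0.016,"dy":0.037,"dz":0,"rx":0,"ry":0,"rz":2,"gripper":0},{"dx":0.018,"dy":0.04,"dz":0,"rx":0,"ry":0,"rz":2.5,"gripper":0},{"dx":0.018,"dy":0.04,"dz":0,"rx":0,"ry":0,"rz":2.5,"gripper":0},{"dx":0.018,"dy":0.04,"dz":0,"rx":0,"ry":0,"rz":2.5,"gripper":0},{"dx":0.018,"dy":0.04,"dz":0,"rx":0,"ry":0,"rz":2.5,"gripper":0},{"dx":0.018,"dy":0.04,"dz":0,"rx":0,"ry":0,"rz":2.5,"gripper":0},{"dx":0.018,"dy":0.04,"dz":0,"rx":0,"ry":0,"rz":0,"gripper":0}]}}

```text
t: 4.3
eef_pos: [579.7, 38.9, 130.5]
tcp_rot: [-1.571, 0.0, -0.077]
ft_force: [1.8, -1.0, -4.4]
opening: 0.445
```

Call:
{"method": "jog_arm", "body": {"series": [{"dx":0.016,"dy":0.034,"dz":0,"rx":0,"ry":0,"rz":0,"gripper":0},{"dx":0.012,"dy":0.02,"dz":0,"rx":0,"ry":0,"rz":0,"gripper":0},{"dx":0.005,"dy":0.009,"dz":0,"rx":0,"ry":0,"rz":0,"gripper":0},{"dx":0,"dy":0,"dz":0,"rx":0,"ry":0,"rz":0,"gripper":0},{"dx":0,"dy":0,"dz":0,"rx":0,"ry":0,"rz":0,"gripper":0},{"dx":0,"dy":0,"dz":0,"rx":0,"ry":0,"rz":0,"gripper":0}]}}

```text
t: 4.9
eef_pos: [612.0, 98.9, 130.3]
tcp_rot: [-1.571, 0.0, -0.08]
ft_force: [-1.0, -0.1, -5.2]
opening: 0.445
```

```bash
python3 - <<'E'
from h import *
s,im=snap('wrist','w4.png'); print(s['eef_pos'],s['tcp_rot'],s['t'],s['opening'],s['ft_force']); crop('w4.png','w4c.png',220,0,420,290,2)
np.save('w4.npy',np.r_[s['eef_pos'],s['tcp_rot']])
E
```

```text
[612.01843419  98.86400213 130.33012296] [-1.57105112e+00  4.37426757e-04 -7.96702567e-02] 4.9 0.4447091445138791 [-0.99993672 -0.13549356 -5.15666262]
```

View pics/w4.png

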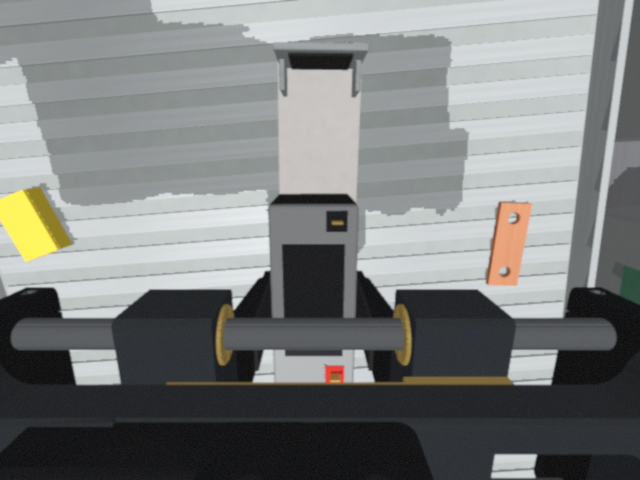

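View pics/w4c.png

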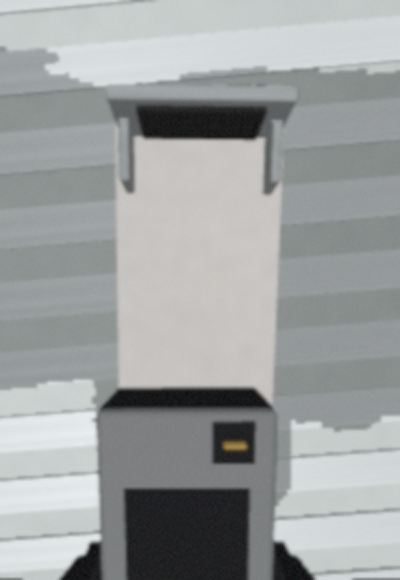

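```bash
python3 - <<'E'
from h import *
np.set_printoptions(suppress=True,precision=1)
v=np.load('w4.npy'); s=dict(eef_pos=v[:3],tcp_rot=v[3:])
f=lambda p,z: ray('wrist',np.array(p)/2+[220,0],z,s)
print('stop top front',f([(109,101),(295,101)],62),'back',f([(107,87),(296,87)],62))
print('face bottom',f([(137,137),(265,137)],10))
print('cheek top ends',f([(120,118),(133,192),(266,192),(281,118)],40))
print('strip edges',f([(117,200),(281,190),(118,385),(274,390)],10))
print('foot-bat top', f([(98,410),(274,408)],v[2]+8+26))
print('red/black lead', ray('wrist',[(270,205),(357,204),(274,382),(354,382)],v[2]+34,s))
# hold frame prediction
a=np.radians(-4.5); ex=np.array([np.cos(a),np.sin(a)]); ey=np.array([-np.sin(a),np.cos(a)])
ff=np.array([617.6,115.2]); print('pred stop',ff+122*ey,'bay',ff+61*ey)
E
```

```text
stop top front [[596.6 240.4  62. ]
 [660.3 235.4  62. ]] back [[596.4 244.8  62. ]
 [660.8 239.7  62. ]]
face bottom [[602.6 240.5  10. ]
 [655.8 236.3  10. ]]
cheek top ends [[598.3 240.5  40. ]
 [600.7 214.5  40. ]
 [651.6 210.5  40. ]
 [658.5 235.8  40. ]]
strip edges [[591.7 216.8  10. ]
 [661.6 215.3  10. ]
 [584.1 138.7  10. ]
 [654.8 130.9  10. ]]
foot-bat top [[595.6 148.1 164.3]
 [636.2 145.4 164.3]]
red/black lead [[596.  148.1 164.3]
 [636.2 145.4 164.3]
 [587.8  53.9 164.3]
 [630.3  50.5 164.3]]
pred stop [627.2 236.8] bay [622.4 176. ]
```

Call:
{"method": "jog_arm", "body": {"series": [{"dx":0.004,"dy":0.03,"dz":0,"rx":0,"ry":0,"rz":0,"gripper":0},{"dx":0.004,"dy":0.03,"dz":0,"rx":0,"ry":0,"rz":0,"gripper":0},{"dx":0.0025,"dy":0.019,"dz":0,"rx":0,"ry":0,"rz":0,"gripper":0},{"dx":0,"dy":0,"dz":-0.015,"rx":0,"ry":0,"rz":0,"gripper":0},{"dx":0,"dy":0,"dz":-0.02,"rx":0,"ry":0,"rz":0,"gripper":0},{"dx":0,"dy":0,"dz":0,"rx":0,"ry":0,"rz":0,"gripper":0},{"dx":0,"dy":0,"dz":0,"rx":0,"ry":0,"rz":0,"gripper":0}]}}

```text
t: 5.65
eef_pos: [623.1, 178.6, 95.5]
tcp_rot: [-1.571, 0.0, -0.079]
ft_force: [0.7, -0.1, -4.4]
opening: 0.448
```

```bash
python3 - <<'E'
from h import *
s,im=snap('wrist','w5.png'); print(s['eef_pos'],s['tcp_rot'],s['t'],s['opening'],s['ft_force'])
s,im=snap('scene','s5.png'); crop('s5.png','s5c.png',270,240,470,360,4)
E
```

```text
[623.07903746 178.60098482  95.51693459] [-1.57102327e+00  3.37985420e-04 -7.89081670e-02] 5.65 0.4483884413308232 [ 0.66052367 -0.14137643 -4.40393552]
```

View pics/w5.png

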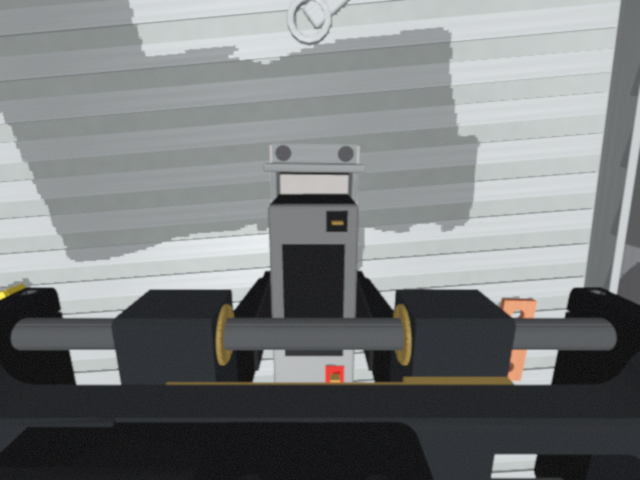

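View pics/s5c.png

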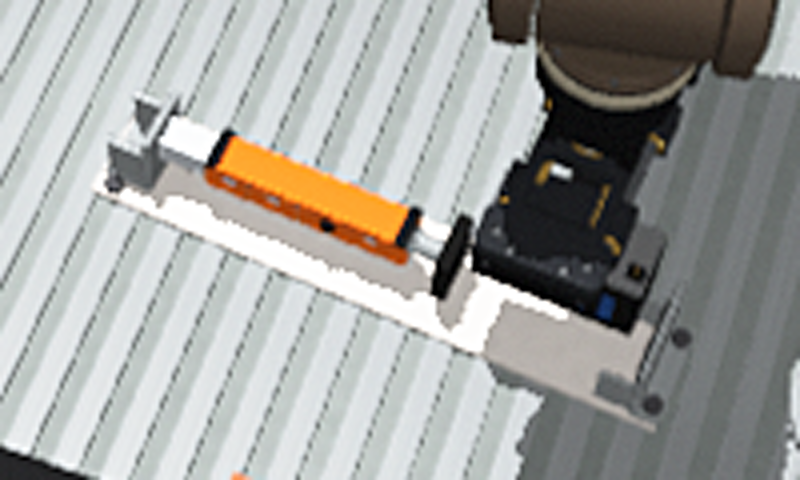

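Call:
{"method": "jog_arm", "body": {"series": [{"dx":0,"dy":0,"dz":-0.02,"rx":0,"ry":0,"rz":0,"gripper":0},{"dx":0,"dy":0,"dz":-0.02,"rx":0,"ry":0,"rz":0,"gripper":0},{"dx":0,"dy":0,"dz":-0.015,"rx":0,"ry":0,"rz":0,"gripper":0},{"dx":0,"dy":0,"dz":-0.006,"rx":0,"ry":0,"rz":0,"gripper":0},{"dx":0,"dy":0,"dz":-0.003,"rx":0,"ry":0,"rz":0,"gripper":0},{"dx":0,"dy":0,"dz":-0.001,"rx":0,"ry":0,"rz":0,"gripper":0},{"dx":0,"dy":0,"dz":-0.001,"rx":0,"ry":0,"rz":0,"gripper":0},{"dx":0,"dy":0,"dz":0,"rx":0,"ry":0,"rz":0,"gripper":0},{"dx":0,"dy":0,"dz":0,"rx":0,"ry":0,"rz":0,"gripper":0}]}}

```text
t: 6.65
eef_pos: [623.2, 179.1, 29.7]
tcp_rot: [-1.571, -0.001, -0.079]
ft_force: [-0.1, -0.4, -6.1]
opening: 0.447
```

Call:
{"method": "jog_arm", "body": {"series": [{"dx":0,"dy":0,"dz":-0.001,"rx":0,"ry":0,"rz":0,"gripper":0},{"dx":0,"dy":0,"dz":0,"rx":0,"ry":0,"rz":0,"gripper":0},{"dx":0,"dy":0,"dz":0,"rx":0,"ry":0,"rz":0,"gripper":0}]}}

```text
t: 6.95
eef_pos: [623.1, 179.0, 28.3]
tcp_rot: [-1.571, -0.0, -0.079]
ft_force: [0.7, 0.9, -5.9]
opening: 0.448
```

Call:
{"method": "jog_arm", "body": {"series": [{"dx":0,"dy":0,"dz":-0.0007,"rx":0,"ry":0,"rz":0,"gripper":0},{"dx":0,"dy":0,"dz":0,"rx":0,"ry":0,"rz":0,"gripper":0},{"dx":0,"dy":0,"dz":0,"rx":0,"ry":0,"rz":0,"gripper":0}]}}

```text
t: 7.25
eef_pos: [623.1, 179.0, 28.3]
tcp_rot: [-1.571, -0.001, -0.079]
ft_force: [-3.7, -1.1, 7.3]
opening: 0.446
```

Contact felt: the vertical force went from -6 N to +7 N. Letting go and rising.

Call:
{"method": "jog_arm", "body": {"series": [{"dx":0,"dy":0,"dz":0,"rx":0,"ry":0,"rz":0,"gripper":0.5},{"dx":0,"dy":0,"dz":0,"rx":0,"ry":0,"rz":0,"gripper":0.6},{"dx":0,"dy":0,"dz":0,"rx":0,"ry":0,"rz":0,"gripper":0.75},{"dx":0,"dy":0,"dz":0,"rx":0,"ry":0,"rz":0,"gripper":0.75},{"dx":0,"dy":0,"dz":0,"rx":0,"ry":0,"rz":0,"gripper":0.75},{"dx":0,"dy":0,"dz":0.02,"rx":0,"ry":0,"rz":0,"gripper":0.75},{"dx":0,"dy":0,"dz":0.03,"rx":0,"ry":0,"rz":0,"gripper":0.75},{"dx":0,"dy":0,"dz":0.05,"rx":0,"ry":0,"rz":0,"gripper":0.75},{"dx":0,"dy":-0.03,"dz":0.03,"rx":0,"ry":0,"rz":0,"gripper":0.75},{"dx":-0.004,"dy":-0.05,"dz":0.0,"rx":0,"ry":0,"rz":0,"gripper":0.75},{"dx":-0.004,"dy":-0.049,"dz":0.0,"rx":0,"ry":0,"rz":0,"gripper":0.75},{"dx":-0.004,"dy":-0.049,"dz":0.0,"rx":0,"ry":0,"rz":0,"gripper":0.75}]}}

```text
t: 8.45
eef_pos: [610.7, -0.4, 158.0]
tcp_rot: [-1.571, -0.001, -0.078]
ft_force: [0.7, 0.7, 0.3]
opening: 0.749
```

Call:
{"method": "jog_arm", "body": {"series": [{"dx":0,"dy":0,"dz":0,"rx":0,"ry":0,"rz":0,"gripper":0.75},{"dx":0,"dy":0,"dz":0,"rx":0,"ry":0,"rz":0,"gripper":0.75},{"dx":0,"dy":0,"dz":0,"rx":0,"ry":0,"rz":0,"gripper":0.75}]}}

```text
t: 8.75
eef_pos: [611.1, 2.0, 157.5]
tcp_rot: [-1.571, -0.0, -0.078]
ft_force: [-0.8, 0.5, 0.1]
opening: 0.749
```

```bash
python3 - <<'E'
from h import *
s,im=snap('wrist','w6.png'); print(s['eef_pos'],s['tcp_rot'],s['t'],s['opening'],s['ft_force'])
np.save('w6.npy',np.r_[s['eef_pos'],s['tcp_rot']]); crop('w6.png','w6c.png',230,0,400,290,2.06)
E
```

```text
[611.09733827   1.97361257 157.50812818] [-1.57063970e+00 -5.90351860e-05 -7.80509055e-02] 8.75 0.7494113222055582 [-0.76701217  0.52713272  0.08044439]
```

View pics/w6.png

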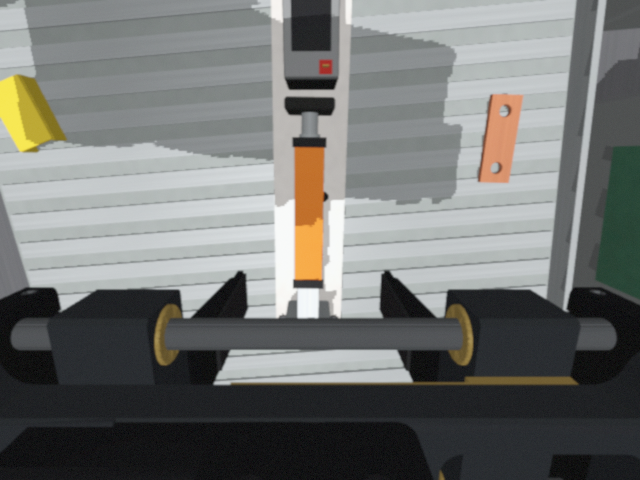

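View pics/w6c.png

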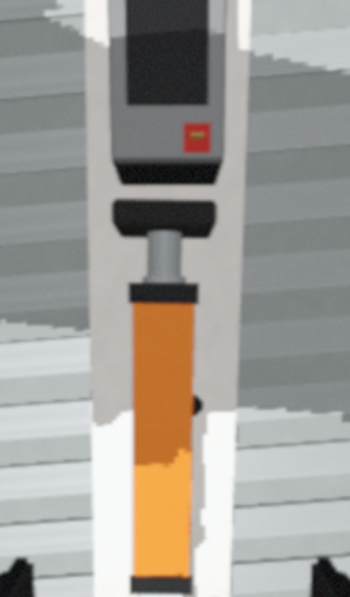

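```bash
python3 - <<'E'
from h import *
np.set_printoptions(suppress=True,precision=1)
v=np.load('w6.npy'); s=dict(eef_pos=v[:3],tcp_rot=v[3:])
f=lambda p,z: ray('wrist',np.array(p)/2.06+[230,0],z,s)
P=f([(134,302),(195,302),(134,577),(189,577)],56.5); print('sleeve',P); a=(P[0]+P[1])/2;b=(P[2]+P[3])/2; print(a,b,np.linalg.norm(a-b),np.degrees(np.arctan2(*(a-b)[[1,0]])))
print('btn',f([(202,405),(196,395),(196,416)],44))
print('foot face top',f([(113,204),(215,204)],64))
print('bat top',f([(109,160),(222,162)],62),f([(120,183),(214,183)],10))
m=f([(202,405)],44)[0]
# triangulated check: button in scene at
print('scene btn ray', ray('scene',[(352,296.5)],44), proj('scene',m))
E
```

```text
sleeve [[602.3  80.2  56.5]
 [626.7  78.3  56.5]
 [591.8 -36.5  56.5]
 [616.  -38.4  56.5]]
[614.5  79.2  56.5] [603.9 -37.5  56.5] 117.16872807721084 84.82624563306919
btn [[627.2  35.5  44. ]
 [624.9  40.   44. ]
 [624.3  30.9  44. ]]
foot face top [[597.9 116.   64. ]
 [636.4 113.1  64. ]]
bat top [[597.8 131.8  62. ]
 [640.  127.8  62. ]] [[598.3 132.9  10. ]
 [640.2 129.7  10. ]]
scene btn ray [[625.3  38.6  44. ]] [[350.5 296.7]]
```

Call:
{"method": "jog_arm", "body": {"series": [{"dx":0,"dy":0.0355,"dz":-0.01,"rx":0,"ry":0,"rz":-0.2,"gripper":0.75},{"dx":0,"dy":0,"dz":-0.04,"rx":0,"ry":0,"rz":0,"gripper":0.75},{"dx":0,"dy":0,"dz":-0.03,"rx":0,"ry":0,"rz":0,"gripper":0.75},{"dx":0,"dy":0,"dz":-0.02,"rx":0,"ry":0,"rz":0,"gripper":0.75},{"dx":0,"dy":0,"dz":-0.015,"rx":0,"ry":0,"rz":0,"gripper":0.75},{"dx":0,"dy":0,"dz":-0.0065,"rx":0,"ry":0,"rz":0,"gripper":0.75},{"dx":0,"dy":0,"dz":0,"rx":0,"ry":0,"rz":0,"gripper":0.6},{"dx":0,"dy":0,"dz":0,"rx":0,"ry":0,"rz":0,"gripper":0.5},{"dx":0,"dy":0,"dz":0,"rx":0,"ry":0,"rz":0,"gripper":0.42},{"dx":0,"dy":0,"dz":0,"rx":0,"ry":0,"rz":0,"gripper":0.42},{"dx":0,"dy":0,"dz":0,"rx":0,"ry":0,"rz":0,"gripper":0.42}]}}

```text
t: 9.9
eef_pos: [611.3, 36.6, 36.6]
tcp_rot: [-1.571, -0.001, -0.082]
ft_force: [-0.5, 0.5, -0.7]
opening: 0.436
```

```bash
python3 - <<'E'
from h import *
s,im=snap('scene','s7.png'); print(s['eef_pos'],s['tcp_rot'],s['t'],s['opening'],s['ft_force']); crop('s7.png','s7c.png',270,230,470,360,4)
E
```

```text
[611.28742645  36.64931216  36.6342778 ] [-1.57076747e+00 -1.03113166e-03 -8.20798514e-02] 9.9 0.43552583240566595 [-0.50014373  0.48370834 -0.65031454]
```

View pics/s7c.png

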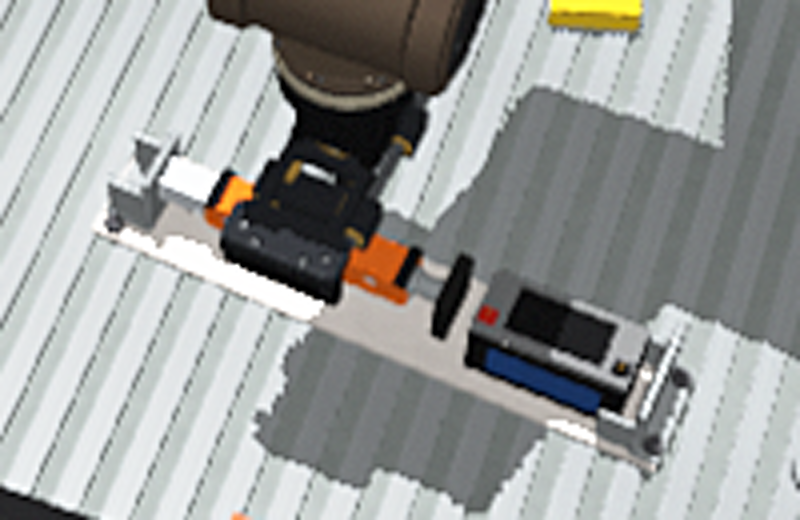

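Call:
{"method": "jog_arm", "body": {"series": [{"dx":0,"dy":0.0008,"dz":0,"rx":0,"ry":0,"rz":0,"gripper":0.36},{"dx":0,"dy":0,"dz":0,"rx":0,"ry":0,"rz":0,"gripper":0.32},{"dx":0,"dy":0,"dz":0,"rx":0,"ry":0,"rz":0,"gripper":0.28},{"dx":0,"dy":0,"dz":0,"rx":0,"ry":0,"rz":0,"gripper":0.24},{"dx":0,"dy":0,"dz":0,"rx":0,"ry":0,"rz":0,"gripper":0},{"dx":0,"dy":0,"dz":0,"rx":0,"ry":0,"rz":0,"gripper":0},{"dx":0,"dy":0,"dz":0,"rx":0,"ry":0,"rz":0,"gripper":0},{"dx":0,"dy":0,"dz":0,"rx":0,"ry":0,"rz":0,"gripper":0}]}}

```text
t: 10.75
eef_pos: [611.3, 37.5, 36.4]
tcp_rot: [-1.571, -0.001, -0.082]
ft_force: [-1.1, 0.6, 4.4]
opening: 0.012
```

The fingers shut almost completely, so they aren't holding the sleeve. Looking.

```bash
python3 - <<'E'
from h import *
s,im=snap('scene','s8.png'); print(s['eef_pos'],s['tcp_rot'],s['t'],s['opening'],s['ft_force'],s['moment']); crop('s8.png','s8c.png',270,230,470,360,4)
s,im=snap('side','s8b.png'); crop('s8b.png','s8bc.png',260,130,420,260,4)
snap('wrist','w8.png')
E
```

```text
[611.32873175  37.48075901  36.35756894] [-1.57078252e+00 -8.54201457e-04 -8.20224852e-02] 10.75 0.012203187957428098 [-1.13224853  0.56903649  4.35828147] [ 0.03550901  0.06277733 -0.0305544 ]
```

View pics/s8c.png

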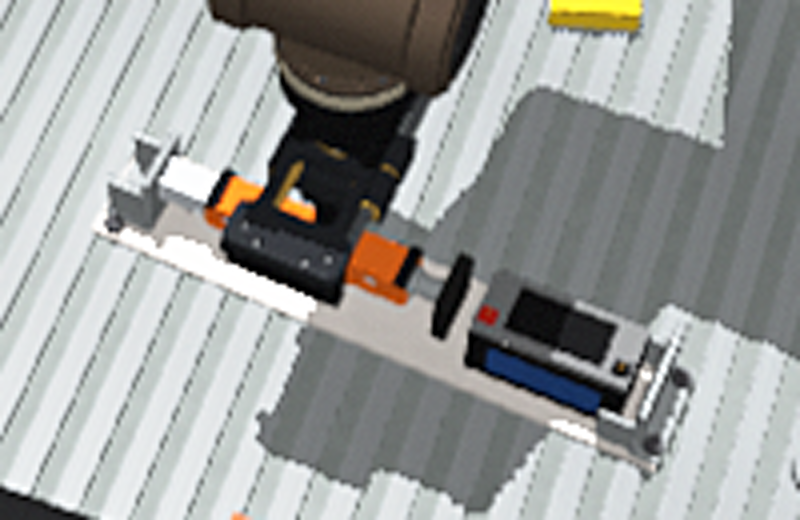

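View pics/s8bc.png

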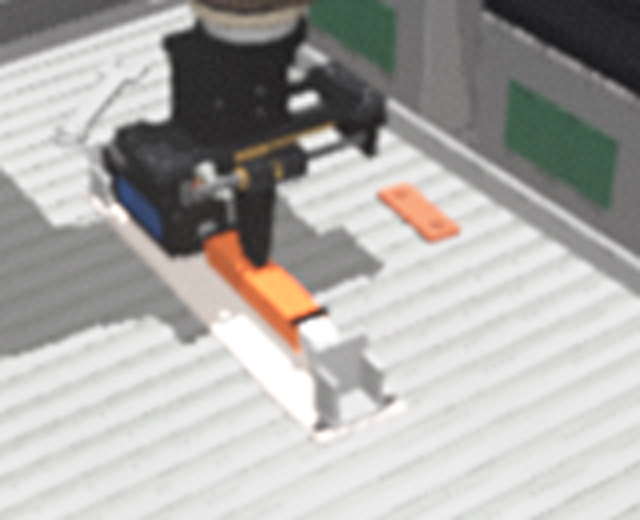

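View pics/w8.png

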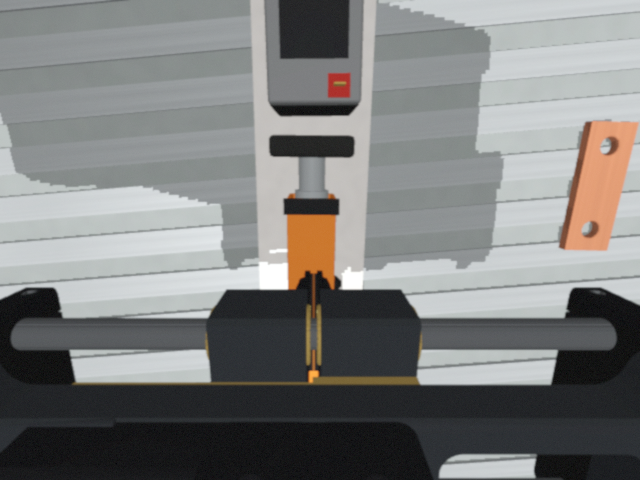

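```bash
python3 - <<'E'
from h import *
np.set_printoptions(suppress=True,precision=1)
s=env.state(); e=s['eef_pos']; print(e)
for dz in (-11,0,8,20,30,59): print(dz,(proj('side',e+[0,0,dz])[0]-[260,130])*4,(proj('scene',e+[0,0,dz])[0]-[270,230])*4,proj('wrist',e+[0,0,dz],s)[0])
for z in (31.5,44,56.5): print('sleeve end -x/+x', [ (proj('side',[x,-37.5,z])[0]-[260,130])*4 for x in (591.5,604,616)])
E
python3 - <<'E'
import cv2
im=cv2.imread('pics/s8b.png')[160:230,290:360]; cv2.imwrite('pics/s8d.png',cv2.resize(im,None,fx=8,fy=8,interpolation=cv2.INTER_CUBIC))
im=cv2.imread('pics/w8.png')[180:300,250:380]; cv2.imwrite('pics/w8d.png',cv2.resize(im,None,fx=5,fy=5,interpolation=cv2.INTER_CUBIC))
E
```

```text
[611.4  37.4  36.4]
-11 [252.9 296.6] [332.9 261.6] [312.8 271. ]
0 [252.7 284.3] [333.5 252.6] [312.8 277.1]
8 [252.5 275.3] [334. 246.] [312.8 281.9]
20 [252.2 261.6] [334.6 236. ] [312.8 290. ]
30 [252.  250.1] [335.2 227.6] [312.8 297.5]
59 [251.3 216.1] [336.9 202.6] [312.8 324.9]
sleeve end -x/+x [array([291.2, 349.3]), array([305.5, 342.9]), array([319.2, 336.8])]
sleeve end -x/+x [array([291.2, 335. ]), array([305.6, 328.6]), array([319.3, 322.6])]
sleeve end -x/+x [array([291.1, 320.5]), array([305.6, 314.2]), array([319.4, 308.1])]
```

View pics/s8d.png

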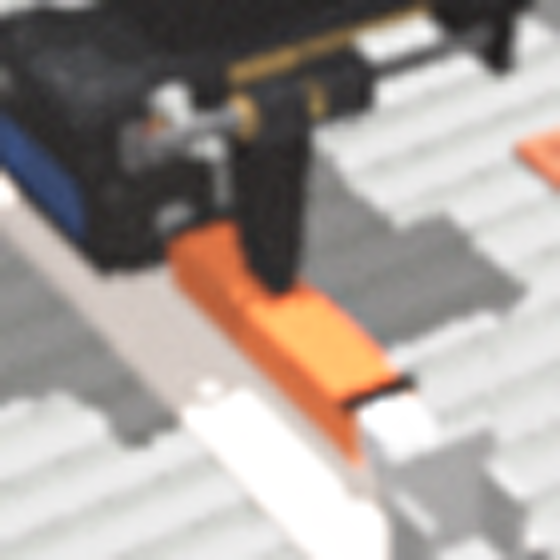

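View pics/w8d.png

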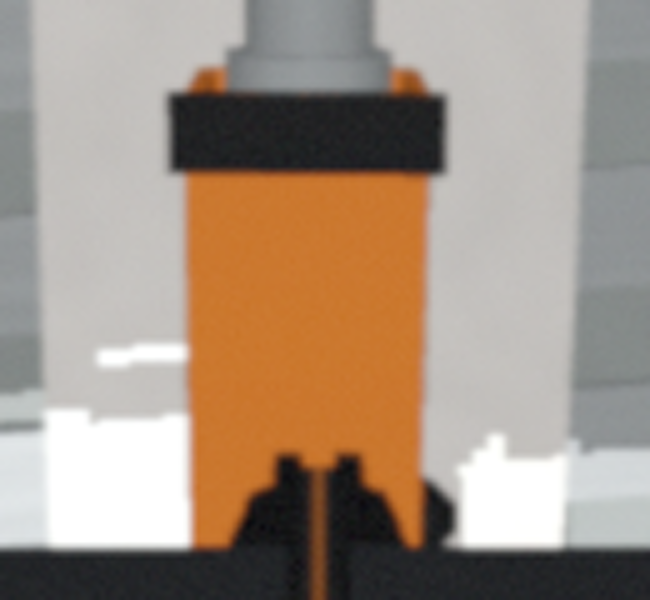

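```bash
python3 - <<'E'
from h import *
np.set_printoptions(suppress=True,precision=1)
v=np.load('w6.npy'); s=dict(eef_pos=v[:3],tcp_rot=v[3:]); R=Ro.from_euler('xyz',v[3:]).as_matrix()
for y in (11,0,-8,-20,-30):
  print(y,[proj('wrist',v[:3]+R@[x,y,z],s)[0] for x in(35.6,47) for z in(-10,0,10)])
E
python3 - <<'E'
import cv2
im=cv2.imread('pics/w6.png')[240:400,370:470]; cv2.imwrite('pics/w6d.png',cv2.resize(im,None,fx=4,fy=4,interpolation=cv2.INTER_CUBIC))
im=cv2.imread('pics/s7.png')[250:320,310:380]; cv2.imwrite('pics/s7d.png',cv2.resize(im,None,fx=8,fy=8,interpolation=cv2.INTER_CUBIC))
E
```

```text
11 [array([369. , 286.1]), array([369.7, 271.1]), array([370.4, 255.8]), array([387. , 286.1]), array([387.9, 271.2]), array([388.8, 255.8])]
0 [array([371.9, 292.9]), array([372.6, 277.2]), array([373.4, 261.2]), array([390.8, 292.9]), array([391.8, 277.2]), array([392.8, 261.2])]
-8 [array([374.2, 298.3]), array([375., 282.]), array([375.8, 265.4]), array([393.9, 298.3]), array([394.9, 282.1]), array([396. , 265.4])]
-20 [array([378. , 307.2]), array([378.9, 290.1]), array([379.9, 272.5]), array([398.9, 307.2]), array([400.1, 290.1]), array([401.4, 272.5])]
-30 [array([381.6, 315.5]), array([382.6, 297.6]), array([383.7, 279.1]), array([403.6, 315.6]), array([405. , 297.6]), array([406.4, 279.1])]
```

View pics/w6d.png

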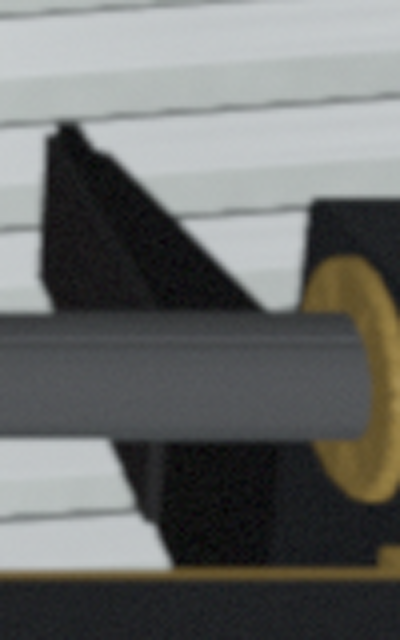

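View pics/s7d.png

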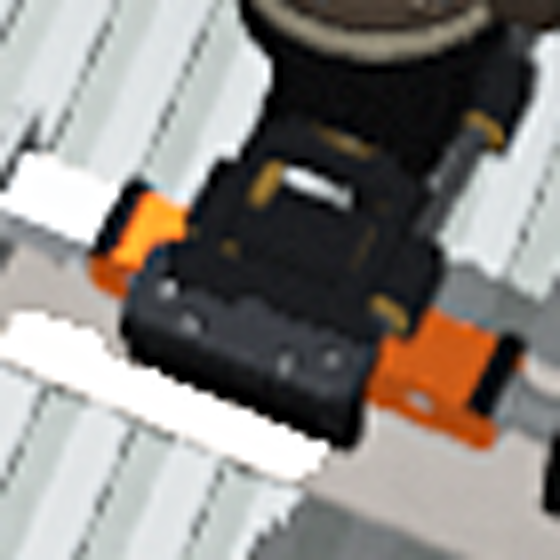

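```bash
python3 - <<'E'
from h import *
np.set_printoptions(suppress=True,precision=1)
s=env.state()
print(s['eef_pos'])
print('btn', ray('wrist',[(250+455/5,180+510/5),(250+425/5,180+480/5)],44,s))
print('sleeve', ray('wrist',[(250+192/5,180+500/5),(250+424/5,180+500/5)],56.5,s), 'gap',ray('wrist',[(250+318/5,180+480/5)],57,s),'tipfront',ray('wrist',[(250+290/5,180+455/5)],57,s))
E
```

```text
[611.4  37.4  36.4]
btn [[627.5  36.   44. ]
 [624.3  39.9  44. ]]
sleeve [[598.9  44.2  56.5]
 [623.5  42.2  56.5]] gap [[612.5  45.6  57. ]] tipfront [[609.7  48.6  57. ]]
```

Call:
{"method": "jog_arm", "body": {"series": [{"dx":0,"dy":0,"dz":0.01,"rx":0,"ry":0,"rz":0,"gripper":0},{"dx":0,"dy":0,"dz":0.01,"rx":0,"ry":0,"rz":0,"gripper":0.4},{"dx":0,"dy":0,"dz":0,"rx":0,"ry":0,"rz":0,"gripper":0.6},{"dx":0,"dy":0,"dz":0,"rx":0,"ry":0,"rz":0,"gripper":0.6},{"dx":0,"dy":0,"dz":0,"rx":0,"ry":0,"rz":0,"gripper":0.6},{"dx":0,"dy":0,"dz":0,"rx":0,"ry":0,"rz":0,"gripper":0.6}]}}

```text
t: 11.5
eef_pos: [610.9, 37.5, 55.8]
tcp_rot: [-1.571, 0.0, -0.082]
ft_force: [-0.0, 0.3, -0.3]
opening: 0.366
```

```bash
python3 - <<'E'
from h import *
s,im=snap('wrist','w9.png'); print(s['eef_pos'],s['t'],s['opening'],s['ft_force'])
np.save('w9.npy',np.r_[s['eef_pos'],s['tcp_rot']]); crop('w9.png','w9c.png',230,100,400,300,4)
E
```

```text
[610.88139723  37.46429808  55.76840801] 11.5 0.36566017741465645 [-0.00413801  0.32502298 -0.30831003]
```

View pics/w9c.png

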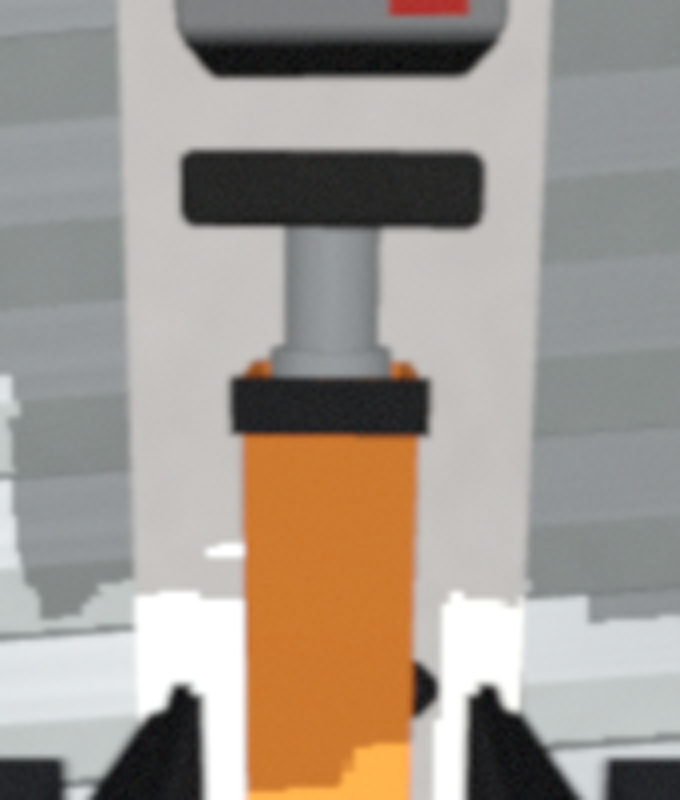

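The side and wrist cameras agree that the real fingertips sit about 20 mm behind the reported TCP. They weren't 11 mm ahead of it, so the fingers shut just above the sleeve. I'll lower further with the jaws open, watching the force.

Call:
{"method": "jog_arm", "body": {"series": [{"dx":0,"dy":0,"dz":0,"rx":0,"ry":0,"rz":0,"gripper":0.6},{"dx":0,"dy":0,"dz":0,"rx":0,"ry":0,"rz":0,"gripper":0.6},{"dx":0,"dy":0,"dz":-0.015,"rx":0,"ry":0,"rz":0,"gripper":0.6},{"dx":0,"dy":0,"dz":-0.015,"rx":0,"ry":0,"rz":0,"gripper":0.6},{"dx":0,"dy":0,"dz":-0.01,"rx":0,"ry":0,"rz":0,"gripper":0.6},{"dx":0,"dy":0,"dz":0,"rx":0,"ry":0,"rz":0,"gripper":0.6},{"dx":0,"dy":0,"dz":0,"rx":0,"ry":0,"rz":0,"gripper":0.6}]}}

```text
t: 12.25
eef_pos: [610.9, 37.5, 15.6]
tcp_rot: [-1.571, 0.001, -0.082]
ft_force: [0.2, -0.3, 1.0]
opening: 0.599
```

```bash
python3 - <<'E'
from h import *
s,im=snap('side','s10.png'); print(s['eef_pos'],s['t'],s['opening'],s['ft_force']); crop('s10.png','s10c.png',280,140,370,240,7)
E
```

```text
[610.90600278  37.49410597  15.55559444] 12.25 0.5993786551618495 [ 0.18843371 -0.30521447  1.04618643]
```

View pics/s10c.png

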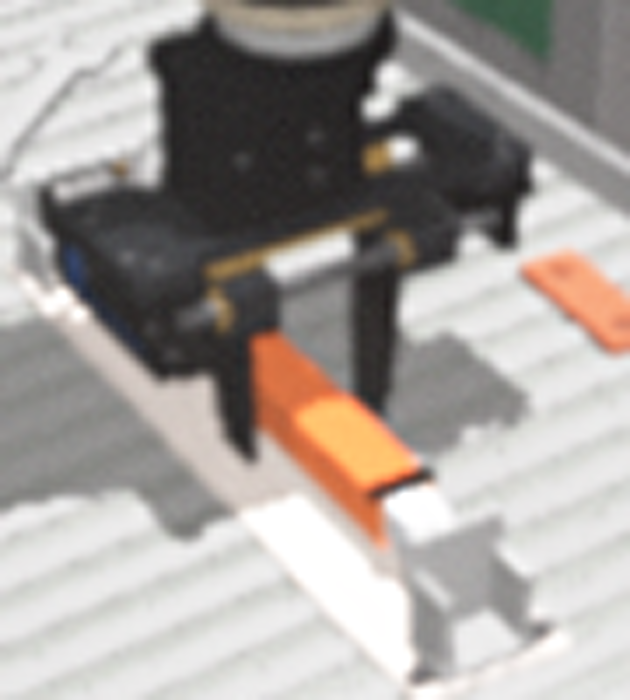

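```bash
python3 - <<'E'
from h import *
s=env.state(); e=s['eef_pos'];R=Ro.from_euler('xyz',s['tcp_rot']).as_matrix()
for y in (0,-10,-15,-20,-25,-30): print(y,[((proj('side',e+R@[-x,y,z])[0]-[280,140])*7).round() for x in (28.5,38) for z in (-10,10)])
for x in (598,):
  for z in(31.5,56.5):print(((proj('side',[x,37.5,z])[0]-[280,140])*7).round())
E
```

```text
0 [array([256., 500.]), array([232., 476.]), array([236., 508.]), array([212., 483.])]
-10 [array([255., 481.]), array([231., 457.]), array([235., 488.]), array([212., 464.])]
-15 [array([255., 471.]), array([231., 447.]), array([235., 478.]), array([211., 454.])]
-20 [array([254., 461.]), array([231., 437.]), array([234., 469.]), array([211., 444.])]
-25 [array([254., 451.]), array([230., 428.]), array([234., 459.]), array([210., 435.])]
-30 [array([254., 442.]), array([230., 418.]), array([234., 449.]), array([210., 425.])]
[276. 448.]
[275. 399.]
```

Call:
{"method": "jog_arm", "body": {"series": [{"dx":0,"dy":0,"dz":-0.005,"rx":0,"ry":0,"rz":0,"gripper":0.6},{"dx":0,"dy":0,"dz":-0.0045,"rx":0,"ry":0,"rz":0,"gripper":0.6},{"dx":0,"dy":0,"dz":0,"rx":0,"ry":0,"rz":0,"gripper":0.5},{"dx":0,"dy":0,"dz":0,"rx":0,"ry":0,"rz":0,"gripper":0.42},{"dx":0,"dy":0,"dz":0,"rx":0,"ry":0,"rz":0,"gripper":0.38},{"dx":0,"dy":0,"dz":0,"rx":0,"ry":0,"rz":0,"gripper":0.38}]}}

```text
t: 12.9
eef_pos: [611.1, 37.5, 6.7]
tcp_rot: [-1.571, -0.0, -0.082]
ft_force: [0.6, 0.2, -0.5]
opening: 0.387
```

Call:
{"method": "jog_arm", "body": {"series": [{"dx":0,"dy":0,"dz":0,"rx":0,"ry":0,"rz":0,"gripper":0.34},{"dx":0,"dy":0,"dz":0,"rx":0,"ry":0,"rz":0,"gripper":0.32},{"dx":0,"dy":0,"dz":0,"rx":0,"ry":0,"rz":0,"gripper":0.3},{"dx":0,"dy":0,"dz":0,"rx":0,"ry":0,"rz":0,"gripper":0.28},{"dx":0,"dy":0,"dz":0,"rx":0,"ry":0,"rz":0,"gripper":0.26},{"dx":0,"dy":0,"dz":0,"rx":0,"ry":0,"rz":0,"gripper":0.2},{"dx":0,"dy":0,"dz":0,"rx":0,"ry":0,"rz":0,"gripper":0.2},{"dx":0,"dy":0,"dz":0,"rx":0,"ry":0,"rz":0,"gripper":0.2}]}}

```text
t: 13.7
eef_pos: [609.9, 37.6, 6.6]
tcp_rot: [-1.571, 0.002, -0.082]
ft_force: [-5.6, -0.6, 5.0]
opening: 0.264
```

Call:
{"method": "jog_arm", "body": {"series": [{"dx":-0.001,"dy":0,"dz":0,"rx":0,"ry":0,"rz":0,"gripper":0},{"dx":0,"dy":0,"dz":0,"rx":0,"ry":0,"rz":0,"gripper":0},{"dx":0,"dy":0,"dz":0,"rx":0,"ry":0,"rz":0,"gripper":0}]}}

```text
t: 14.0
eef_pos: [609.9, 37.6, 6.6]
tcp_rot: [-1.571, 0.0, -0.082]
ft_force: [-0.9, 0.5, 3.4]
opening: 0.259
```

Call:
{"method": "jog_arm", "body": {"series": [{"dx":0.0001,"dy":0.001,"dz":0,"rx":0,"ry":0,"rz":0,"gripper":0},{"dx":0,"dy":0,"dz":0,"rx":0,"ry":0,"rz":0,"gripper":0},{"dx":0.0001,"dy":0.001,"dz":0,"rx":0,"ry":0,"rz":0,"gripper":0},{"dx":0,"dy":0,"dz":0,"rx":0,"ry":0,"rz":0,"gripper":0}]}}

```text
t: 14.4
eef_pos: [610.1, 39.4, 6.6]
tcp_rot: [-1.571, 0.0, -0.082]
ft_force: [-2.9, -2.3, 5.1]
opening: 0.261
```

Call:
{"method": "jog_arm", "body": {"series": [{"dx":0.0001,"dy":0.001,"dz":0,"rx":0,"ry":0,"rz":0,"gripper":0},{"dx":0,"dy":0,"dz":0,"rx":0,"ry":0,"rz":0,"gripper":0},{"dx":0,"dy":0,"dz":0,"rx":0,"ry":0,"rz":0,"gripper":0}]}}

```text
t: 14.7
eef_pos: [610.2, 40.4, 6.6]
tcp_rot: [-1.571, 0.0, -0.082]
ft_force: [-3.1, -3.2, 5.1]
opening: 0.26
```

Call:
{"method": "jog_arm", "body": {"series": [{"dx":0.0001,"dy":0.001,"dz":0,"rx":0,"ry":0,"rz":0,"gripper":0},{"dx":0,"dy":0,"dz":0,"rx":0,"ry":0,"rz":0,"gripper":0},{"dx":0,"dy":0,"dz":0,"rx":0,"ry":0,"rz":0,"gripper":0}]}}

```text
t: 15.0
eef_pos: [610.3, 41.2, 6.6]
tcp_rot: [-1.571, 0.0, -0.082]
ft_force: [-3.7, -4.6, 5.2]
opening: 0.264
```

Call:
{"method": "jog_arm", "body": {"series": [{"dx":0.0001,"dy":0.001,"dz":0,"rx":0,"ry":0,"rz":0,"gripper":0},{"dx":0,"dy":0,"dz":0,"rx":0,"ry":0,"rz":0,"gripper":0},{"dx":0,"dy":0,"dz":0,"rx":0,"ry":0,"rz":0,"gripper":0}]}}

```text
t: 15.3
eef_pos: [610.4, 42.5, 6.6]
tcp_rot: [-1.571, 0.0, -0.082]
ft_force: [-2.8, -2.0, 4.8]
opening: 0.261
```

Call:
{"method": "jog_arm", "body": {"series": [{"dx":0.0001,"dy":0.001,"dz":0,"rx":0,"ry":0,"rz":0,"gripper":0},{"dx":0.0001,"dy":0.001,"dz":0,"rx":0,"ry":0,"rz":0,"gripper":0},{"dx":0,"dy":0,"dz":0,"rx":0,"ry":0,"rz":0,"gripper":0}]}}

```text
t: 15.6
eef_pos: [610.6, 44.6, 6.6]
tcp_rot: [-1.571, 0.0, -0.082]
ft_force: [-3.4, -1.9, 5.4]
opening: 0.258
```

Call:
{"method": "jog_arm", "body": {"series": [{"dx":0,"dy":0.001,"dz":0,"rx":0,"ry":0,"rz":0,"gripper":0},{"dx":0.0001,"dy":0.001,"dz":0,"rx":0,"ry":0,"rz":0,"gripper":0},{"dx":0.0001,"dy":0.001,"dz":0,"rx":0,"ry":0,"rz":0,"gripper":0},{"dx":0,"dy":0,"dz":0,"rx":0,"ry":0,"rz":0,"gripper":0}]}}

```text
t: 16.0
eef_pos: [610.8, 47.7, 6.6]
tcp_rot: [-1.571, 0.0, -0.082]
ft_force: [-3.0, -1.6, 4.2]
opening: 0.263
```

Call:
{"method": "jog_arm", "body": {"series": [{"dx":0,"dy":0.001,"dz":0,"rx":0,"ry":0,"rz":0,"gripper":0},{"dx":0.0001,"dy":0.001,"dz":0,"rx":0,"ry":0,"rz":0,"gripper":0},{"dx":0.0001,"dy":0.001,"dz":0,"rx":0,"ry":0,"rz":0,"gripper":0},{"dx":0,"dy":0,"dz":0,"rx":0,"ry":0,"rz":0,"gripper":0}]}}

```text
t: 16.4
eef_pos: [611.1, 50.7, 6.6]
tcp_rot: [-1.571, -0.0, -0.082]
ft_force: [-2.6, -1.4, 5.8]
opening: 0.261
```

```bash
python3 - <<'E'
from h import *
s,im=snap('wrist','w11.png'); print(s['eef_pos'],s['t'],s['opening'],s['ft_force'],s['moment']); crop('w11.png','w11c.png',220,80,420,300,3)
E
```

```text
[611.12867332  50.72529116   6.59363811] 16.4 0.2612946569135738 [-2.61023577 -1.40238137  5.80442849] [-0.24954331  0.70987923 -0.33977741]
```

View pics/w11c.png

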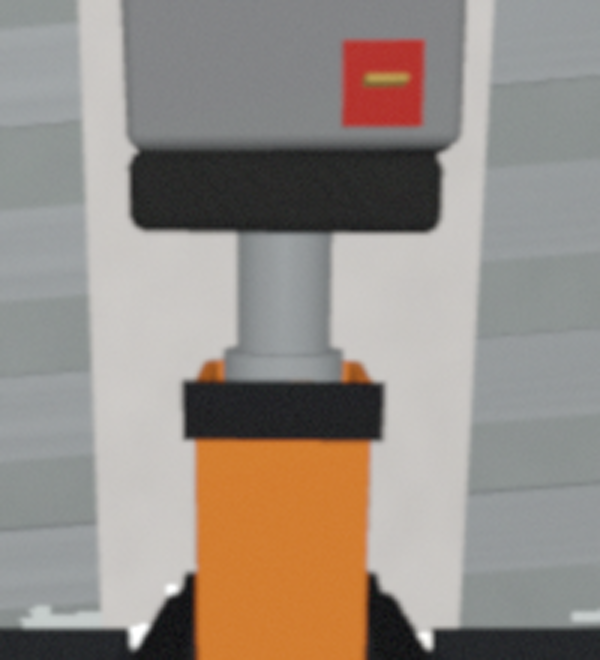

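Call:
{"method": "jog_arm", "body": {"series": [{"dx":0.0001,"dy":0.001,"dz":0,"rx":0,"ry":0,"rz":0,"gripper":0},{"dx":0.0001,"dy":0.001,"dz":0,"rx":0,"ry":0,"rz":0,"gripper":0},{"dx":0,"dy":0.001,"dz":0,"rx":0,"ry":0,"rz":0,"gripper":0},{"dx":0.0001,"dy":0.001,"dz":0,"rx":0,"ry":0,"rz":0,"gripper":0},{"dx":0,"dy":0,"dz":0,"rx":0,"ry":0,"rz":0,"gripper":0}]}}

```text
t: 16.95
eef_pos: [611.5, 54.2, 6.6]
tcp_rot: [-1.571, -0.0, -0.082]
ft_force: [-2.1, -4.8, 5.1]
opening: 0.263
```

Call:
{"method": "jog_arm", "body": {"series": [{"dx":0.0001,"dy":0.001,"dz":0,"rx":0,"ry":0,"rz":0,"gripper":0},{"dx":0.0001,"dy":0.001,"dz":0,"rx":0,"ry":0,"rz":0,"gripper":0},{"dx":0,"dy":0.001,"dz":0,"rx":0,"ry":0,"rz":0,"gripper":0},{"dx":0.0001,"dy":0.001,"dz":0,"rx":0,"ry":0,"rz":0,"gripper":0},{"dx":0,"dy":0,"dz":0,"rx":0,"ry":0,"rz":0,"gripper":0}]}}

```text
t: 17.45
eef_pos: [611.9, 58.2, 6.6]
tcp_rot: [-1.571, -0.0, -0.082]
ft_force: [-2.3, -5.5, 5.3]
opening: 0.262
```

Call:
{"method": "jog_arm", "body": {"series": [{"dx":0.0001,"dy":0.001,"dz":0,"rx":0,"ry":0,"rz":0,"gripper":0},{"dx":0.0001,"dy":0.001,"dz":0,"rx":0,"ry":0,"rz":0,"gripper":0},{"dx":0,"dy":0.001,"dz":0,"rx":0,"ry":0,"rz":0,"gripper":0},{"dx":0,"dy":0,"dz":0,"rx":0,"ry":0,"rz":0,"gripper":0}]}}

```text
t: 17.85
eef_pos: [612.1, 61.2, 6.6]
tcp_rot: [-1.571, -0.0, -0.082]
ft_force: [-1.0, -4.6, 4.6]
opening: 0.261
```

Call:
{"method": "jog_arm", "body": {"series": [{"dx":0.0001,"dy":0.0006,"dz":0,"rx":0,"ry":0,"rz":0,"gripper":0},{"dx":0,"dy":0.0006,"dz":0,"rx":0,"ry":0,"rz":0,"gripper":0},{"dx":0,"dy":0,"dz":0,"rx":0,"ry":0,"rz":0,"gripper":0}]}}

```text
t: 18.15
eef_pos: [612.2, 62.4, 6.6]
tcp_rot: [-1.571, -0.0, -0.082]
ft_force: [-1.9, -5.3, 4.1]
opening: 0.26
```

Call:
{"method": "jog_arm", "body": {"series": [{"dx":0.0001,"dy":0.0005,"dz":0,"rx":0,"ry":0,"rz":0,"gripper":0},{"dx":0,"dy":0.0005,"dz":0,"rx":0,"ry":0,"rz":0,"gripper":0},{"dx":0,"dy":0,"dz":0,"rx":0,"ry":0,"rz":0,"gripper":0}]}}

```text
t: 18.45
eef_pos: [612.3, 63.2, 6.6]
tcp_rot: [-1.571, -0.0, -0.082]
ft_force: [-1.0, -7.3, 4.8]
opening: 0.26
```

Call:
{"method": "jog_arm", "body": {"series": [{"dx":0.0001,"dy":0.0005,"dz":0,"rx":0,"ry":0,"rz":0,"gripper":0},{"dx":0,"dy":0.0003,"dz":0,"rx":0,"ry":0,"rz":0,"gripper":0},{"dx":0,"dy":0,"dz":0,"rx":0,"ry":0,"rz":0,"gripper":0}]}}

```text
t: 18.75
eef_pos: [612.3, 64.0, 6.6]
tcp_rot: [-1.571, -0.0, -0.082]
ft_force: [-2.3, -6.7, 4.4]
opening: 0.262
```

Call:
{"method": "jog_arm", "body": {"series": [{"dx":0.0001,"dy":0.0004,"dz":0,"rx":0,"ry":0,"rz":0,"gripper":0},{"dx":0,"dy":0.0004,"dz":0,"rx":0,"ry":0,"rz":0,"gripper":0},{"dx":0,"dy":0,"dz":0,"rx":0,"ry":0,"rz":0,"gripper":0}]}}

```text
t: 19.05
eef_pos: [612.4, 64.7, 6.6]
tcp_rot: [-1.571, -0.0, -0.082]
ft_force: [-2.5, -7.6, 5.7]
opening: 0.263
```

Call:
{"method": "jog_arm", "body": {"series": [{"dx":0.0001,"dy":0.0004,"dz":0,"rx":0,"ry":0,"rz":0,"gripper":0},{"dx":0,"dy":0.0004,"dz":0,"rx":0,"ry":0,"rz":0,"gripper":0},{"dx":0,"dy":0,"dz":0,"rx":0,"ry":0,"rz":0,"gripper":0}]}}

```text
t: 19.35
eef_pos: [612.5, 65.5, 6.6]
tcp_rot: [-1.571, -0.0, -0.082]
ft_force: [-2.5, -7.2, 5.1]
opening: 0.264
```

Call:
{"method": "jog_arm", "body": {"series": [{"dx":0.0001,"dy":0.0004,"dz":0,"rx":0,"ry":0,"rz":0,"gripper":0},{"dx":0,"dy":0.0004,"dz":0,"rx":0,"ry":0,"rz":0,"gripper":0},{"dx":0,"dy":0,"dz":0,"rx":0,"ry":0,"rz":0,"gripper":0}]}}

```text
t: 19.65
eef_pos: [612.5, 66.3, 6.6]
tcp_rot: [-1.571, -0.0, -0.082]
ft_force: [-2.8, -6.9, 4.7]
opening: 0.264
```

Call:
{"method": "jog_arm", "body": {"series": [{"dx":0.0001,"dy":0.0004,"dz":0,"rx":0,"ry":0,"rz":0,"gripper":0},{"dx":0,"dy":0.0004,"dz":0,"rx":0,"ry":0,"rz":0,"gripper":0},{"dx":0,"dy":0,"dz":0,"rx":0,"ry":0,"rz":0,"gripper":0}]}}

```text
t: 19.95
eef_pos: [612.6, 67.1, 6.6]
tcp_rot: [-1.571, -0.0, -0.082]
ft_force: [-2.7, -7.9, 4.7]
opening: 0.257
```

Call:
{"method": "jog_arm", "body": {"series": [{"dx":0.0001,"dy":0.0004,"dz":0,"rx":0,"ry":0,"rz":0,"gripper":0},{"dx":0,"dy":0.0004,"dz":0,"rx":0,"ry":0,"rz":0,"gripper":0},{"dx":0,"dy":0,"dz":0,"rx":0,"ry":0,"rz":0,"gripper":0}]}}

```text
t: 20.25
eef_pos: [612.7, 67.9, 6.6]
tcp_rot: [-1.571, 0.0, -0.082]
ft_force: [-2.7, -7.0, 5.7]
opening: 0.262
```

Call:
{"method": "jog_arm", "body": {"series": [{"dx":0.0001,"dy":0.0004,"dz":0,"rx":0,"ry":0,"rz":0,"gripper":0},{"dx":0,"dy":0.0004,"dz":0,"rx":0,"ry":0,"rz":0,"gripper":0},{"dx":0,"dy":0,"dz":0,"rx":0,"ry":0,"rz":0,"gripper":0}]}}

```text
t: 20.55
eef_pos: [612.8, 68.7, 6.6]
tcp_rot: [-1.572, 0.0, -0.082]
ft_force: [-2.6, -6.8, 6.4]
opening: 0.263
```

Call:
{"method": "jog_arm", "body": {"series": [{"dx":0.0001,"dy":0.0004,"dz":0,"rx":0,"ry":0,"rz":0,"gripper":0},{"dx":0,"dy":0.0004,"dz":0,"rx":0,"ry":0,"rz":0,"gripper":0},{"dx":0,"dy":0,"dz":0,"rx":0,"ry":0,"rz":0,"gripper":0}]}}

```text
t: 20.85
eef_pos: [612.9, 69.4, 6.6]
tcp_rot: [-1.572, 0.0, -0.082]
ft_force: [-2.6, -7.7, 5.9]
opening: 0.259
```

Call:
{"method": "jog_arm", "body": {"series": [{"dx":0.0001,"dy":0.0004,"dz":0,"rx":0,"ry":0,"rz":0,"gripper":0},{"dx":0,"dy":0.0004,"dz":0,"rx":0,"ry":0,"rz":0,"gripper":0},{"dx":0,"dy":0,"dz":0,"rx":0,"ry":0,"rz":0,"gripper":0}]}}

```text
t: 21.15
eef_pos: [612.9, 70.2, 6.6]
tcp_rot: [-1.572, 0.0, -0.082]
ft_force: [-3.2, -8.2, 5.3]
opening: 0.264
```

Call:
{"method": "jog_arm", "body": {"series": [{"dx":0.0001,"dy":0.0004,"dz":0,"rx":0,"ry":0,"rz":0,"gripper":0},{"dx":0,"dy":0.0004,"dz":0,"rx":0,"ry":0,"rz":0,"gripper":0},{"dx":0,"dy":0,"dz":0,"rx":0,"ry":0,"rz":0,"gripper":0}]}}

```text
t: 21.45
eef_pos: [613.0, 71.4, 6.6]
tcp_rot: [-1.571, 0.0, -0.082]
ft_force: [-3.4, -4.8, 6.0]
opening: 0.259
```

The force dropped and the sleeve jumped 1.2 mm, so the button may have popped. Small steps to check for a dead stop.

Call:
{"method": "jog_arm", "body": {"series": [{"dx":0,"dy":0.0003,"dz":0,"rx":0,"ry":0,"rz":0,"gripper":0},{"dx":0,"dy":0,"dz":0,"rx":0,"ry":0,"rz":0,"gripper":0},{"dx":0,"dy":0,"dz":0,"rx":0,"ry":0,"rz":0,"gripper":0}]}}

```text
t: 21.75
eef_pos: [613.1, 71.7, 6.6]
tcp_rot: [-1.571, 0.0, -0.082]
ft_force: [-2.9, -5.4, 5.5]
opening: 0.259
```

```bash
python3 - <<'E'
from h import *
s,im=snap('scene','s12.png'); print(s['eef_pos'],s['t'],s['opening'],s['ft_force'],s['moment']); crop('s12.png','s12c.png',290,250,400,330,7)
E
```

```text
[613.05829689  71.72709217   6.62145936] 21.75 0.2590489580453573 [-2.89445842 -5.40011695  5.5325134 ] [-0.88321122  0.76286111 -0.36335091]
```

View pics/s12c.png

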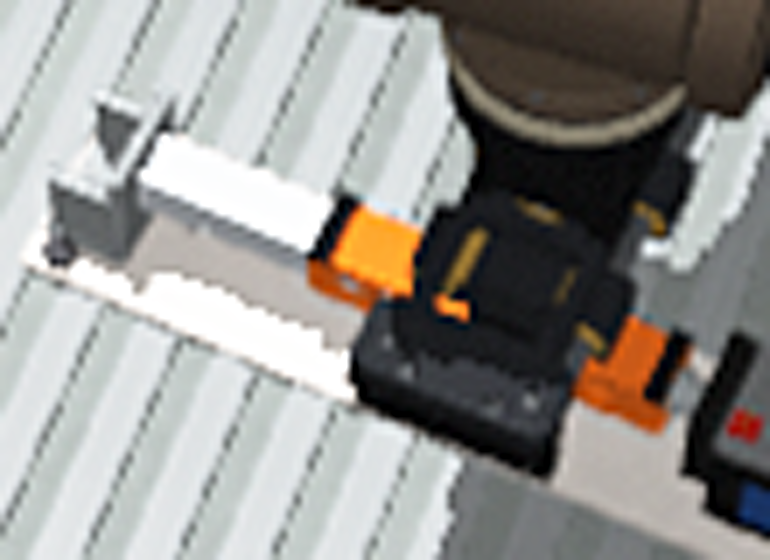

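Call:
{"method": "jog_arm", "body": {"series": [{"dx":0,"dy":0.0003,"dz":0,"rx":0,"ry":0,"rz":0,"gripper":0},{"dx":0,"dy":0,"dz":0,"rx":0,"ry":0,"rz":0,"gripper":0},{"dx":0,"dy":0,"dz":0,"rx":0,"ry":0,"rz":0,"gripper":0}]}}

```text
t: 22.1
eef_pos: [613.1, 72.0, 6.6]
tcp_rot: [-1.571, 0.0, -0.082]
ft_force: [-3.4, -4.9, 6.2]
opening: 0.262
```

Call:
{"method": "jog_arm", "body": {"series": [{"dx":0,"dy":0.0004,"dz":0,"rx":0,"ry":0,"rz":0,"gripper":0},{"dx":0,"dy":0,"dz":0,"rx":0,"ry":0,"rz":0,"gripper":0},{"dx":0,"dy":0,"dz":0,"rx":0,"ry":0,"rz":0,"gripper":0}]}}

```text
t: 22.4
eef_pos: [613.1, 72.4, 6.6]
tcp_rot: [-1.571, -0.0, -0.082]
ft_force: [-2.5, -5.1, 5.2]
opening: 0.259
```

Call:
{"method": "jog_arm", "body": {"series": [{"dx":0,"dy":0.0004,"dz":0,"rx":0,"ry":0,"rz":0,"gripper":0},{"dx":0,"dy":0,"dz":0,"rx":0,"ry":0,"rz":0,"gripper":0},{"dx":0,"dy":0,"dz":0,"rx":0,"ry":0,"rz":0,"gripper":0}]}}

```text
t: 22.7
eef_pos: [613.1, 72.7, 6.6]
tcp_rot: [-1.571, -0.0, -0.082]
ft_force: [-2.8, -5.2, 4.6]
opening: 0.261
```

Call:
{"method": "jog_arm", "body": {"series": [{"dx":0.0001,"dy":0.0004,"dz":0,"rx":0,"ry":0,"rz":0,"gripper":0},{"dx":0,"dy":0,"dz":0,"rx":0,"ry":0,"rz":0,"gripper":0},{"dx":0,"dy":0,"dz":0,"rx":0,"ry":0,"rz":0,"gripper":0}]}}

```text
t: 23.0
eef_pos: [613.2, 73.3, 6.6]
tcp_rot: [-1.571, -0.0, -0.082]
ft_force: [-3.1, -4.4, 4.9]
opening: 0.261
```

Call:
{"method": "jog_arm", "body": {"series": [{"dx":0,"dy":0.0004,"dz":0,"rx":0,"ry":0,"rz":0,"gripper":0},{"dx":0,"dy":0,"dz":0,"rx":0,"ry":0,"rz":0,"gripper":0},{"dx":0,"dy":0,"dz":0,"rx":0,"ry":0,"rz":0,"gripper":0}]}}

```text
t: 23.3
eef_pos: [613.2, 73.5, 6.6]
tcp_rot: [-1.571, 0.0, -0.082]
ft_force: [-2.8, -4.7, 4.9]
opening: 0.26
```

Call:
{"method": "jog_arm", "body": {"series": [{"dx":0,"dy":0.0004,"dz":0,"rx":0,"ry":0,"rz":0,"gripper":0},{"dx":0,"dy":0,"dz":0,"rx":0,"ry":0,"rz":0,"gripper":0},{"dx":0,"dy":0,"dz":0,"rx":0,"ry":0,"rz":0,"gripper":0}]}}

```text
t: 23.6
eef_pos: [613.2, 73.7, 6.6]
tcp_rot: [-1.571, 0.0, -0.082]
ft_force: [-4.2, -7.2, 6.0]
opening: 0.261
```

Call:
{"method": "jog_arm", "body": {"series": [{"dx":0,"dy":0.0003,"dz":0,"rx":0,"ry":0,"rz":0,"gripper":0},{"dx":0,"dy":0,"dz":0,"rx":0,"ry":0,"rz":0,"gripper":0},{"dx":0,"dy":0,"dz":0,"rx":0,"ry":0,"rz":0,"gripper":0}]}}

```text
t: 23.9
eef_pos: [613.2, 73.9, 6.6]
tcp_rot: [-1.572, -0.0, -0.082]
ft_force: [-3.3, -7.6, 5.3]
opening: 0.259
```

Call:
{"method": "jog_arm", "body": {"series": [{"dx":0,"dy":0.0004,"dz":0,"rx":0,"ry":0,"rz":0,"gripper":0},{"dx":0,"dy":0,"dz":0,"rx":0,"ry":0,"rz":0,"gripper":0},{"dx":0,"dy":0,"dz":0,"rx":0,"ry":0,"rz":0,"gripper":0}]}}

```text
t: 24.2
eef_pos: [613.3, 74.2, 6.6]
tcp_rot: [-1.572, -0.0, -0.082]
ft_force: [-2.4, -9.1, 5.2]
opening: 0.263
```

Call:
{"method": "jog_arm", "body": {"series": [{"dx":0,"dy":0.0004,"dz":0,"rx":0,"ry":0,"rz":0,"gripper":0},{"dx":0,"dy":0,"dz":0,"rx":0,"ry":0,"rz":0,"gripper":0},{"dx":0,"dy":0,"dz":0,"rx":0,"ry":0,"rz":0,"gripper":0}]}}

```text
t: 24.5
eef_pos: [613.3, 74.6, 6.6]
tcp_rot: [-1.572, -0.0, -0.082]
ft_force: [-1.5, -9.4, 5.8]
opening: 0.263
```

```bash
python3 - <<'E'
from h import *
s,im=snap('scene','s13.png'); print(s['eef_pos'],s['t'],s['opening'],s['ft_force'],s['moment']); crop('s13.png','s13c.png',320,270,380,320,12)
E
```

```text
[613.28267926  74.59494775   6.61709156] 24.5 0.26258236679019364 [-1.49543066 -9.42702036  5.8063163 ] [-1.47192562  0.62989554 -0.35552658]
```

View pics/s13c.png

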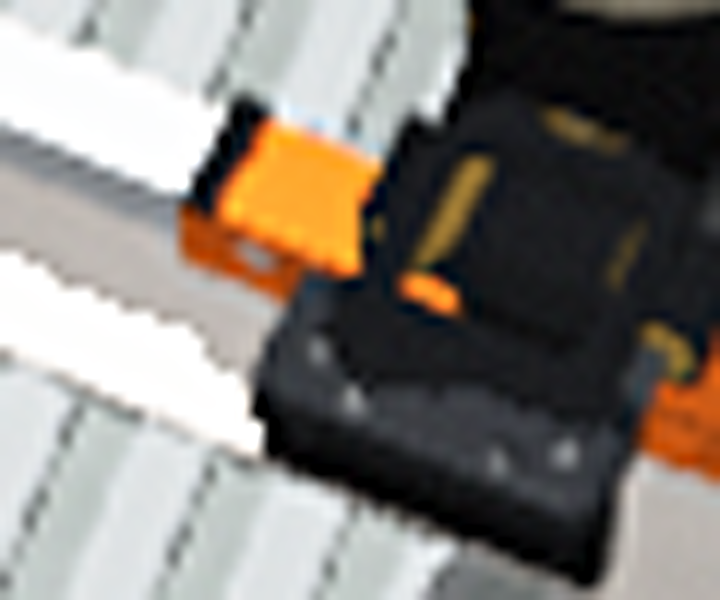

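Call:
{"method": "jog_arm", "body": {"series": [{"dx":0,"dy":0.0004,"dz":0,"rx":0,"ry":0,"rz":0,"gripper":0},{"dx":0,"dy":0,"dz":0,"rx":0,"ry":0,"rz":0,"gripper":0},{"dx":0,"dy":0,"dz":0,"rx":0,"ry":0,"rz":0,"gripper":0}]}}

```text
t: 24.85
eef_pos: [613.3, 75.0, 6.6]
tcp_rot: [-1.572, -0.0, -0.082]
ft_force: [-3.1, -9.3, 6.3]
opening: 0.26
```

Call:
{"method": "jog_arm", "body": {"series": [{"dx":0,"dy":0.0004,"dz":0,"rx":0,"ry":0,"rz":0,"gripper":0},{"dx":0,"dy":0,"dz":0,"rx":0,"ry":0,"rz":0,"gripper":0},{"dx":0,"dy":0,"dz":0,"rx":0,"ry":0,"rz":0,"gripper":0}]}}

```text
t: 25.15
eef_pos: [613.3, 75.3, 6.6]
tcp_rot: [-1.572, -0.0, -0.082]
ft_force: [-2.8, -8.8, 5.1]
opening: 0.258
```

Call:
{"method": "jog_arm", "body": {"series": [{"dx":0.0001,"dy":0.0004,"dz":0,"rx":0,"ry":0,"rz":0,"gripper":0},{"dx":0,"dy":0,"dz":0,"rx":0,"ry":0,"rz":0,"gripper":0},{"dx":0,"dy":0,"dz":0,"rx":0,"ry":0,"rz":0,"gripper":0}]}}

```text
t: 25.45
eef_pos: [613.4, 75.5, 6.6]
tcp_rot: [-1.572, -0.0, -0.082]
ft_force: [-2.4, -11.2, 6.0]
opening: 0.263
```

Call:
{"method": "jog_arm", "body": {"series": [{"dx":0,"dy":0.0003,"dz":0,"rx":0,"ry":0,"rz":0,"gripper":0},{"dx":0,"dy":0,"dz":0,"rx":0,"ry":0,"rz":0,"gripper":0},{"dx":0,"dy":0,"dz":0,"rx":0,"ry":0,"rz":0,"gripper":0}]}}

```text
t: 25.75
eef_pos: [613.4, 75.6, 6.6]
tcp_rot: [-1.572, -0.0, -0.082]
ft_force: [-2.4, -12.3, 4.4]
opening: 0.262
```

The sleeve has stopped: the force climbs to 12.3 N and it barely moves, about 38 mm from its start. I'll ease off, let go and look.

Call:
{"method": "jog_arm", "body": {"series": [{"dx":0,"dy":-0.0005,"dz":0,"rx":0,"ry":0,"rz":0,"gripper":0},{"dx":0,"dy":-0.0005,"dz":0,"rx":0,"ry":0,"rz":0,"gripper":0},{"dx":0,"dy":0,"dz":0,"rx":0,"ry":0,"rz":0,"gripper":0}]}}

```text
t: 26.05
eef_pos: [613.3, 75.3, 6.6]
tcp_rot: [-1.571, -0.0, -0.082]
ft_force: [-2.8, -6.6, 5.7]
opening: 0.254
```

Call:
{"method": "jog_arm", "body": {"series": [{"dx":0,"dy":-0.0005,"dz":0,"rx":0,"ry":0,"rz":0,"gripper":0},{"dx":0,"dy":0,"dz":0,"rx":0,"ry":0,"rz":0,"gripper":0}]}}

```text
t: 26.25
eef_pos: [613.3, 75.0, 6.6]
tcp_rot: [-1.571, -0.0, -0.082]
ft_force: [-2.5, -6.3, 6.7]
opening: 0.261
```

Call:
{"method": "jog_arm", "body": {"series": [{"dx":0,"dy":0,"dz":0,"rx":0,"ry":0,"rz":0,"gripper":0.35},{"dx":0,"dy":0,"dz":0,"rx":0,"ry":0,"rz":0,"gripper":0.45},{"dx":0,"dy":0,"dz":0,"rx":0,"ry":0,"rz":0,"gripper":0.6},{"dx":0,"dy":0,"dz":0,"rx":0,"ry":0,"rz":0,"gripper":0.6},{"dx":0,"dy":0,"dz":0,"rx":0,"ry":0,"rz":0,"gripper":0.6},{"dx":0,"dy":0,"dz":0.03,"rx":0,"ry":0,"rz":0,"gripper":0.6},{"dx":0,"dy":0,"dz":0.05,"rx":0,"ry":0,"rz":0,"gripper":0.6},{"dx":0,"dy":-0.03,"dz":0.05,"rx":0,"ry":0,"rz":0,"gripper":0.6},{"dx":0,"dy":-0.04,"dz":0.02,"rx":0,"ry":0,"rz":0,"gripper":0.6},{"dx":-0.004,"dy":-0.04,"dz":0,"rx":0,"ry":0,"rz":0,"gripper":0.6},{"dx":0,"dy":0,"dz":0,"rx":0,"ry":0,"rz":0,"gripper":0.6},{"dx":0,"dy":0,"dz":0,"rx":0,"ry":0,"rz":0,"gripper":0.6}]}}

```text
t: 27.45
eef_pos: [609.2, -30.9, 149.4]
tcp_rot: [-1.571, -0.0, -0.084]
ft_force: [0.1, 0.1, -0.6]
opening: 0.598
```

```bash
python3 - <<'E'
from h import *
s,im=snap('wrist','w14.png'); print(s['eef_pos'],s['tcp_rot'],s['t'],s['opening'],s['ft_force'])
np.save('w14.npy',np.r_[s['eef_pos'],s['tcp_rot']]); crop('w14.png','w14c.png',220,0,420,290,2.05)
snap('scene','s14.png'); crop('s14.png','s14c.png',290,240,450,350,5)
E
```

```text
[609.21214355 -30.89798964 149.44851347] [-1.57060110e+00 -1.18270142e-04 -8.37692356e-02] 27.45 0.5983841480848506 [ 0.12598843  0.13573858 -0.57735513]
```

View pics/w14c.png

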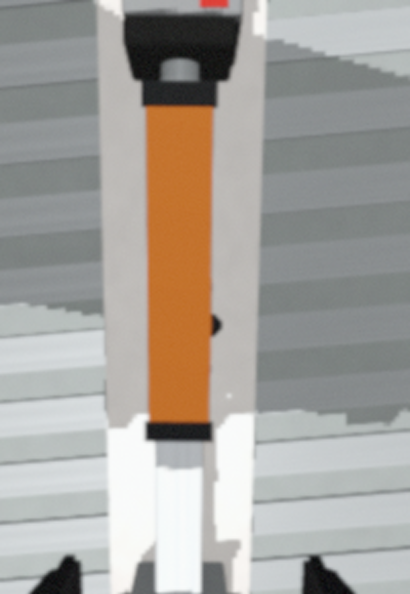

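View pics/s14c.png

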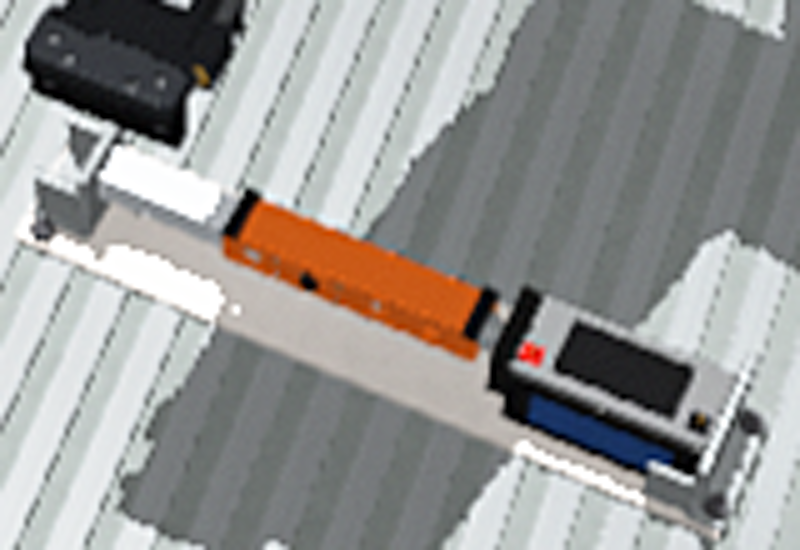

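```bash
python3 - <<'E'
from h import *
np.set_printoptions(suppress=True,precision=1)
v=np.load('w14.npy'); s=dict(eef_pos=v[:3],tcp_rot=v[3:])
f=lambda p,z: ray('wrist',np.array(p)/2.05+[220,0],z,s)
print('btn',f([(222,324)],44),'sleeve front/rear', f([(147,104),(213,104),(149,423),(211,423)],56.5))
print('bat/foot',f([(124,14),(241,14)],62))
print('bat end scene', ray('scene',np.array([(712,440)])/5+[290,240],58))
E
```

```text
btn [[627.7  35.9  44. ]] sleeve front/rear [[605.3 116.4  56.5]
 [629.5 114.4  56.5]
 [594.7  -0.7  56.5]
 [619.9  -2.8  56.5]]
bat/foot [[600.3 143.8  62. ]
 [641.1 140.4  62. ]]
bat end scene [[645.4 239.6  58. ]]
```

Call:
{"method": "jog_arm", "body": {"series": [{"dx":0.005,"dy":0.05,"dz":0,"rx":0,"ry":0,"rz":0,"gripper":0.6},{"dx":0.004,"dy":0.05,"dz":0,"rx":0,"ry":0,"rz":0,"gripper":0.6},{"dx":0.004,"dy":0.05,"dz":0,"rx":0,"ry":0,"rz":0,"gripper":0.6},{"dx":0,"dy":0,"dz":0,"rx":0,"ry":0,"rz":0,"gripper":0.6},{"dx":0,"dy":0,"dz":0,"rx":0,"ry":0,"rz":0,"gripper":0.6},{"dx":0,"dy":0,"dz":0,"rx":0,"ry":0,"rz":0,"gripper":0.6}]}}

```text
t: 28.15
eef_pos: [622.0, 119.0, 149.1]
tcp_rot: [-1.571, 0.0, -0.081]
ft_force: [-0.7, -0.9, 0.6]
opening: 0.599
```

```bash
python3 - <<'E'
from h import *
s,im=snap('wrist','w15.png'); print(s['eef_pos'],s['t'],s['ft_force'])
np.save('w15.npy',np.r_[s['eef_pos'],s['tcp_rot']]); crop('w15.png','w15c.png',240,40,400,290,2.4)
E
```

```text
[622.04477709 119.03633631 149.12208338] 28.15 [-0.66439806 -0.89064413  0.58054645]
```

View pics/w15c.png

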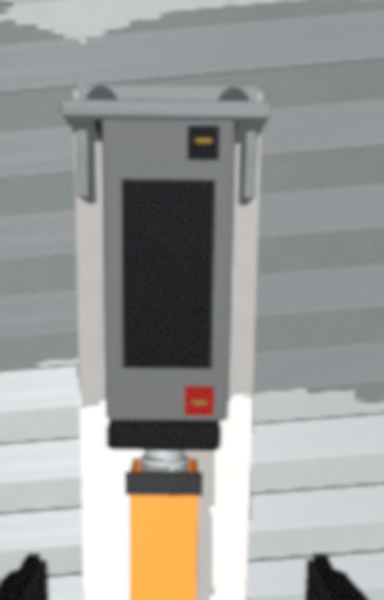

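The battery (pixels 283–337 across in the wrist view) sits against the stop and centred between the cheeks. The foot is on its other end, and the button stands fully out. Handing in.

```bash
python3 - <<'E'
from cell import env
print(env.job_done(), env.state()['t'])
E
```

```text
the job is handed in; nothing more can be done
the job is handed in; nothing more can be done
```

The battery is standing in the bay, let go, and held against the end stop by the foot. The button is out in the next hole. The job was handed in at about 28 s; no verdict was reported.

**What I did:** I set the small blue battery down in the bay until I felt contact, then released it. I squeezed the button in through the sleeve grip and slid the sleeve out in steps of 1 mm or less. I stopped when it stopped dead at a pull of about 12 N, then eased off and let go.

**Last checks in the pictures:**
- **Sleeve:** about 36 mm out.
- **Button:** as proud as at the start, about 5 mm.
- **Battery:** upright, lengthwise, centred between the cheeks and against the stop, with the foot bearing on its other end.
- **Robot and bystanders:** the arm was clear of everything, and I saw no bystander move, though I didn't measure them.

**What disagreed:**
- **Fingertips:** they are about 20 mm behind the reported TCP, not 11 mm ahead of it as stated. My first attempt on the sleeve therefore closed on nothing just above it, with about 4 N on the tool. I lowered about 30 mm and gripped it properly.
- **Button pop:** I didn't feel one sharp click. The pull fell from 8 to 5 N over about 2 mm, rose to 9 N, and then the sleeve stopped. I relied on the picture afterwards to confirm the button was out.
- **Not measured:** I couldn't measure the foot's force on the battery or the force on the button directly. The highest pull I read on the sleeve was 12.3 N.

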